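# Lay out a lens test light path on the microscopy bench

## Robot

A 6-joint arm with a two-finger parallel gripper is mounted at the origin on the work surface. World frame = base frame: x ahead of the robot, y to its left, z up, the work surface at z = 0. Lengths are in m, angles in degrees, forces in N, time in s.
With the tool pointing down it reaches from about 0.35 to 0.875 m from the base axis. Payload 4.2 kg.
Tool frame: the origin (TCP) lies midway between the tips of the shut fingers; the grasp point (between the pads) lies 19 mm behind it (r.grasp_offset is the distance from the TCP to the grasp point, in m); z points along the fingers, y is the direction in which the jaws open and shut (so a half turn about z gives the same grasp; the last joint's range is limited). The gripper opens to 87 mm and grips with 3 to 60 N. Pads are 19 mm wide; open, the fingers measure 117 mm over their backs; the gripper's body (75 mm by 190 mm) begins 51 mm behind the grasp point.
Start: joints at [82.025, 22.042, 0.453, 0, -68.411, -14.817], TCP at [0.242, 0.576, 0.223] pointing down, gripper open.
Joint ranges: [-179.83, 179.83], [-69.29, 118.12], [-61.27, 80.66], [-181.25, 117.63], [-171.15, -9.14], [-177.46, 177.46]. Speed limits (degrees/s): [159.86, 159.86, 180, 180, 180, 180].

## Interface

Orientations are given as a 3x3 rotation matrix whose columns are the frame's x, y, z axes.
In Python, from station import r gives the robot as it stands.
- The arm moves only by the shell command python3 -m crank 'ROWS'. ROWS is JSON, a list of rows, each a list of 3 entries, a list of its own where there are three numbers: the closure, from -1 (fully open) to 1 (shut), so that 0 is half open, then the shift along the tool's x, y, z as a fraction of full scale, then the turn, a rotation vector about the tool's x, y, z as a fraction of full scale. In form: [[fingers, [dx, dy, dz], [wx, wy, wz]], ...]. A call has 1 to 8 rows; each row shifts and turns the commanded pose from where the row before left it, along the tool's axes as they then stand; what a row does not reach is not made up. Full scale, the value 1, is 100 mm for a shift and 45 degrees for a turn. A row lasts 1/10 s, in which the tool goes at most 50 mm and 8.59 degrees, less where a joint would pass 70% of its speed; a pose out of reach is approached as far as the arm can. A call with a number of a shift or a turn outside -1 to 1 is refused whole. A call with a gripper value outside its range is refused whole. The fingers move at their own pace and stop on an object; the grip force is fixed at half the most. Time passes only in rows, so rows that do not move let the fingers close. It gives the time, the measured TCP pose, the force and the opening at its end, in the units of the state.
- r.sense(): the state, without advancing time (a new reading comes with each control period).
- r.capture(name): name is "scene" or "side" or "wrist"; returns a dict with "img" (400x640x3 uint8, blue, green, red), "fx", "fy", "cx", "cy" (pixels), "R" (3x3) and "t" (3): a world point X has camera coordinates R X + t. Camera axes: x right, y down, z forward; pixel columns grow to the right and rows downward; lengths in m; the calibration is good to about 2 mm. The wrist camera is an equidistant fisheye: a pixel r from the principal point sees the ray r / f radians off the axis. A picture is of the moment at which its call begins. There is no depth.
- r.finish_job(): hands the job in, once; it reports no verdict.
The state is a dict: "time_s": time; "joints": joint angles; "joint_velocities": joint speeds; "effort": joint torques, N m; "tcp_pos": TCP position; "ee_rot": TCP orientation; "wrist_force": force on the tool from outside, world axes, zero at the start; "moment": the same for the moment, N m; "gripper_width": opening from 0.0 (shut) to 1.0 (fully open).
Only numpy, scipy, OpenCV 4.12 (cv2) and the standard library are available. Lean on these libraries where they do the work, as an engineer would, in place of code of your own. Each camera call takes 0.05 s, during which the arm holds its last target.

## Task

Set up the test light path on the grey plate: stand the riser midway between the lamp and the white measuring ball with the filter block centred on top of it, the lens midway between the lamp and the riser, and the pinhole plate midway between the riser and the ball. All four must stand upright on the line from lamp to ball, each turned squarely so that the light would pass through it along that line. Leave the bottle, the dish and the slide box where they are.

Things in the scene. Friction and masses are not known exactly. Their poses are not given: they have to be found in the camera images.
- riser_mid (a point): Riser: plain low aluminium block, 48 (x) x 36 (y) x 30 mm high, two dark slots across its top. The point is its centre, half-way up; x runs across (its wide way), y is the direction the light passes through (either way round is the same), z up. It stands with its 48 mm side across the light path.
- block_mid (a point): Filter block: black block, 44 (x) x 30 (y) x 40 mm high, with a round glass window in each of its two broad faces (facing +y and -y) and a thin steel strip along its top. The point is its centre, half-way up; x runs across (its wide way), y is the direction the light passes through (either way round is the same), z up.
- lens_mid (a point): Lens in a stand: black round barrel (44 mm across, 22 mm long along y) with glass at both ends, on a post over a round dark foot 46 mm across and 8 mm thick; 72 mm high overall. Two flat aluminium cheeks at its sides (x), 48 mm over both, 18 mm wide along y, from 26 to 56 mm above its underside, are the place to grip. The point is its centre, half-way up; x runs across (its wide way), y is the direction the light passes through (either way round is the same), z up.
- pinhole_mid (a point): Pinhole plate: upright aluminium plate, 46 wide (x), 8 thick (y), with a tiny hole in a dark disc, on a flat rectangular dark foot 46 x 30 x 8 mm; 72 mm high overall. The point is its centre, half-way up; x runs across (its wide way), y is the direction the light passes through (either way round is the same), z up.
- plate: Grey mounting plate fixed to the table, 110 (x) x 420 (y) x 12 mm high, a row of small holes along each long edge. Origin: centre of its underside; y runs along its length, along the centre line on which lamp and ball stand; its top is 12 mm above the table.
- lamp: Lamp, fixed on one end of the plate: upright aluminium drum 50 mm across on a round dark foot 60 mm across, with dark cooling fins (58 mm) on top, 93 mm high. Origin: centre of its underside, on the plate's top, 160 mm from the plate's middle. It may be at either end.
- ball: Measuring ball (light detector), fixed on the other end of the plate: white ball 60 mm across with dark ports on a round dark foot 56 mm across, 88 mm high. Origin: centre of its underside, on the plate's top, 160 mm from the plate's middle, 320 mm from the lamp.
- bottle_mid (a point): Bystander: small loose amber bottle with a black cap, 28 mm across, 58 mm high; the point is half-way up. To be left alone.
- dish: Bystander: loose flat clear dish with a lid, 62 mm across, 16 mm high; origin at the centre of its underside. To be left alone.
- slidebox: Bystander: loose white and grey slide box, 80 (x) x 34 (y) x 29 mm high; origin at the centre of its underside. To be left alone.
Not all that is in view belongs to the job. Leave any pink look-alike of the part that bears pinhole_mid alone. What is shaped like the part that bears block_mid but blue is not meant.

How it is judged (in metres and radians):
At the end, for the whole second after the job is handed in: Riser on the plate within 12 mm of the middle; filter block on it within 10 mm; lens 65-95 mm from the lamp, pinhole plate 65-95 mm from the ball, both between them on the plate, within 15 mm of the centre line; all upright, turned within 0.2 rad of the line, released and at rest (x of riser_mid in the frame of plate between -0.012 and 0.012 m and y of riser_mid in the frame of plate between -0.012 and 0.012 m and z of riser_mid in the frame of plate between 0.022 and 0.032 m and linear speed of each of riser, block, lens, pinhole below 0.02 m/s and angular speed of each of riser, block, lens, pinhole below 0.2 rad/s and angle between each of riser_mid, block_mid, lens_mid, pinhole_mid's own z axis and vertical below 0.1 rad and angle between the y axis of each of riser_mid, block_mid, lens_mid, pinhole_mid and the y axis of plate, either way round below 0.2 rad and horizontal distance between block_mid and riser_mid below 0.01 m and z of block_mid in the frame of riser_mid between 0.031 and 0.039 m and x of lens_mid in the frame of plate between -0.015 and 0.015 m and z of lens_mid in the frame of plate between 0.043 and 0.053 m and horizontal distance between lens_mid and lamp between 0.065 and 0.095 m and horizontal distance between lens_mid and ball below 0.27 m and x of pinhole_mid in the frame of plate between -0.015 and 0.015 m and z of pinhole_mid in the frame of plate between 0.043 and 0.053 m and horizontal distance between pinhole_mid and ball between 0.065 and 0.095 m and horizontal distance between pinhole_mid and lamp below 0.27 m); the robot touches nothing.
It fails at once if the bottle is shifted by more than 25 mm or knocked over (distance of bottle_mid from where it was at the start of the episode above 0.025 m or angle between bottle_mid's own z axis and vertical above 0.8 rad).
It fails at once if the dish is shifted by more than 25 mm or knocked over (distance of dish from where it was at the start of the episode above 0.025 m or angle between dish's own z axis and vertical above 0.8 rad).
It fails at once if the slide box is shifted by more than 25 mm or knocked over (distance of slidebox from where it was at the start of the episode above 0.025 m or angle between slidebox's own z axis and vertical above 0.8 rad).
It also fails if it takes over 120 s, if anything falls off the work surface, if the arm or the gripper's body presses on something with over 40 N, if the wrist force passes 120 N, or if a joint passes its speed limit or range.

## Working session

There is one attempt and no reset: what is moved stays moved. The work goes in short steps, Python scripts to look and compute and a shell command to move; the robot and the scene stay as the last step left them, time stands still between calls to the robot, and variables do not carry over. Pictures are saved under pics/ and viewed, and the job is handed in when it is done.

```bash
mkdir -p pics; ls; python3 - <<'E'
from station import r
import cv2
for n in ("scene","side","wrist"):
    c=r.capture(n); cv2.imwrite(f"pics/{n}0.png",c["img"]); print(n,c["fx"],c["cx"],c["cy"],c["R"],c["t"])
print(r.sense(), r.grasp_offset)
E
```

```text
pics
scene 403.1490869668213 319.3513253985024 194.74908806927536 [[-0.32902812  0.94417868  0.01634364]
 [ 0.64373223  0.23692388 -0.72765094]
 [-0.69090471 -0.2288967  -0.68575286]] [ 0.21963829 -0.31768342  1.55853977]
side 361.50054555392086 317.6079643247588 198.61729435637085 [[ 0.77217506 -0.63537508 -0.00664644]
 [-0.31058555 -0.36828979 -0.87629861]
 [ 0.55433049  0.67872022 -0.48172251]] [-0.43289999  0.21205587  0.63939897]
wrist 309.70691628693146 319.314253267573 192.5765396089848 [[-0.38801975 -0.92164845  0.0021912 ]
 [-0.89449145  0.37715726  0.24007801]
 [-0.22209395  0.091195   -0.97075113]] [ 0.6240528  -0.02839237  0.38984831]
{'time_s': 0.15, 'joints': array([ 8.20244641e+01,  2.20810452e+01,  3.99896327e-01, -1.83669838e-02,
       -6.84109722e+01, -1.48176228e+01]), 'joint_velocities': array([-0.03834095, -0.17405178,  0.29847566,  0.09842217,  0.0088576 ,
        0.06730958]), 'effort': array([-1.03714101e-04, -3.91052985e+01,  1.87587082e+01,  4.22237188e+00,
        1.23600967e-02, -1.38260993e-04]), 'tcp_pos': array([0.24194177, 0.57580371, 0.22172688]), 'ee_rot': array([[ 9.21863654e-01, -3.87514046e-01, -5.18275120e-04],
       [-3.87514373e-01, -9.21862357e-01, -1.55088916e-03],
       [ 1.23213007e-04,  1.63054740e-03, -9.99998663e-01]]), 'wrist_force': array([-0.01481178, -0.05487692,  0.86697186]), 'moment': array([-0.02079603, -0.01708743,  0.04080178]), 'gripper_width': 0.9989109295779893} 0.0187
```

View pics/scene0.png

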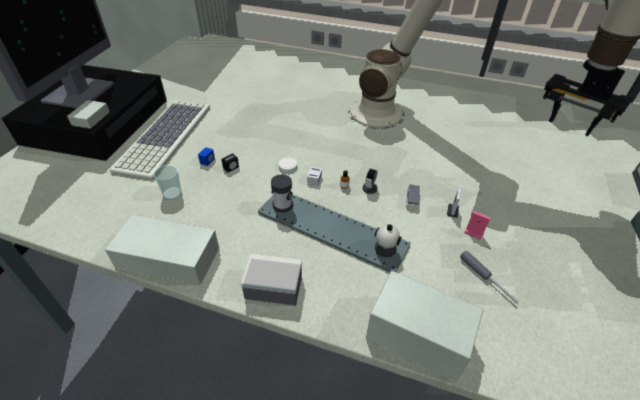

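View pics/side0.png

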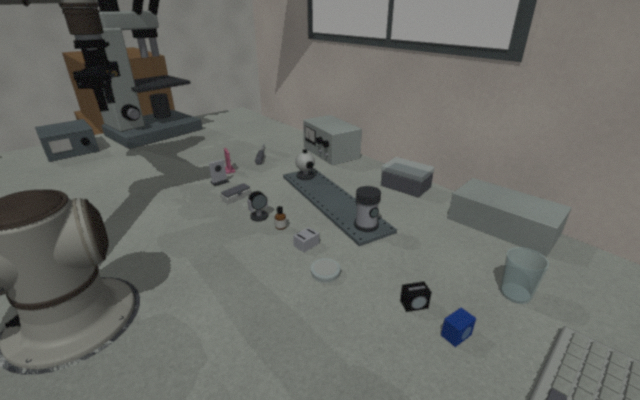

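View pics/wrist0.png

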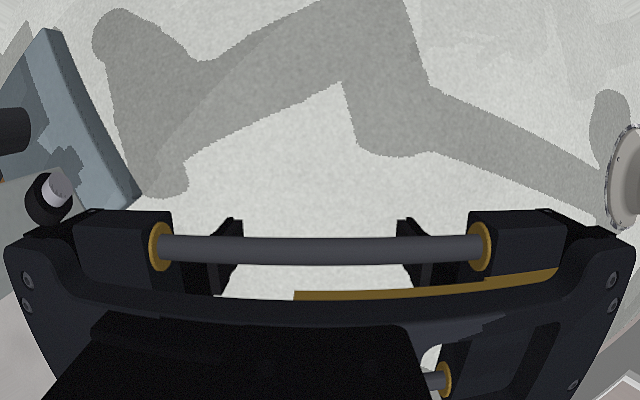

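Candidates. Black filter block at scene (230,162), blue look-alike at (206,157). Riser (315,175) versus slide box (413,195). Lens (370,181). Pinhole plate (455,205), pink look-alike at (478,225). I'll check these in enlarged crops.

```bash
python3 - <<'E'
import cv2,numpy as np
a=cv2.imread("pics/scene0.png"); 
c1=cv2.resize(a[140:220,190:320],None,fx=6,fy=6,interpolation=cv2.INTER_CUBIC);cv2.imwrite("pics/c1.png",c1)
c2=cv2.resize(a[155:255,330:500],None,fx=4.7,fy=4.7,interpolation=cv2.INTER_CUBIC);cv2.imwrite("pics/c2.png",c2)
c4=cv2.resize(a[160:280,250:420],None,fx=4.7,fy=4.7,interpolation=cv2.INTER_CUBIC);cv2.imwrite("pics/c4.png",c4)
b=cv2.imread("pics/side0.png")
c3=cv2.resize(b[140:260,200:340],None,fx=5,fy=5,interpolation=cv2.INTER_CUBIC);cv2.imwrite("pics/c3.png",c3)
c5=cv2.resize(b[140:260,280:410],None,fx=5,fy=5,interpolation=cv2.INTER_CUBIC);cv2.imwrite("pics/c5.png",c5)
E
```

```text
(no output)
```

View pics/c1.png

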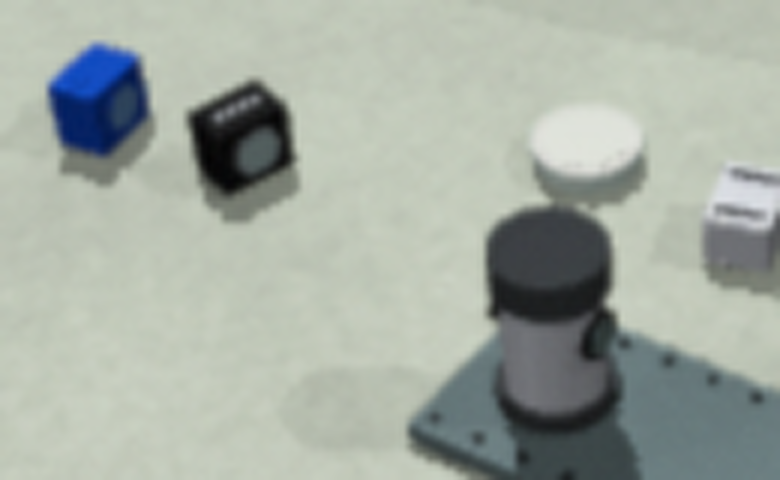

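View pics/c2.png

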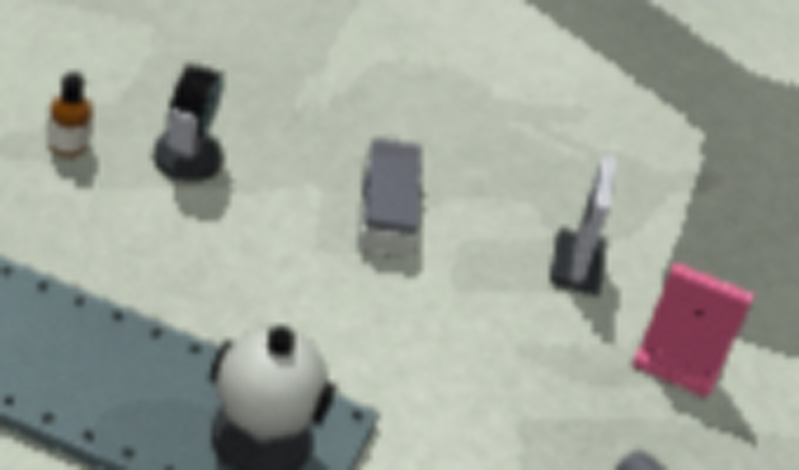

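View pics/c3.png

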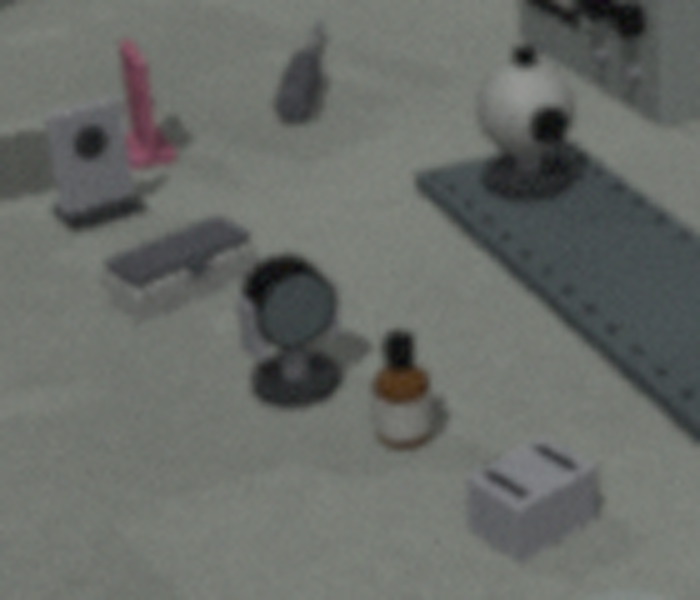

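View pics/c4.png

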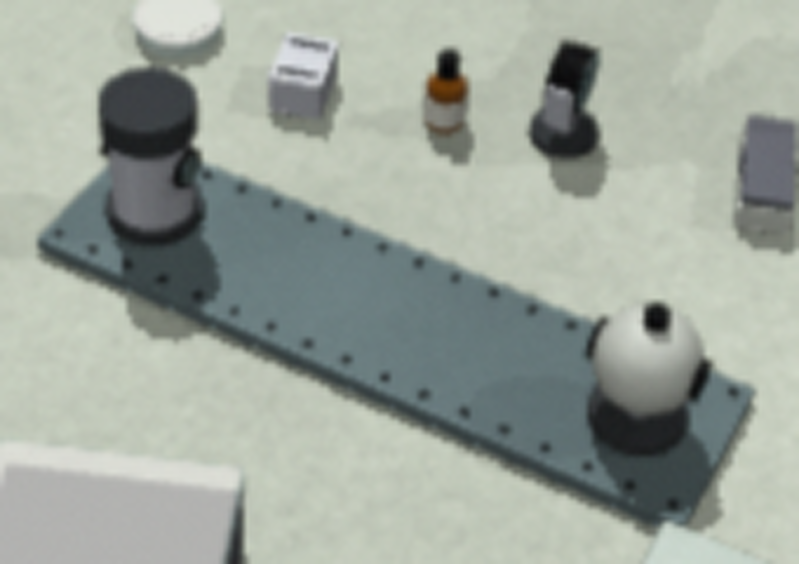

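View pics/c5.png

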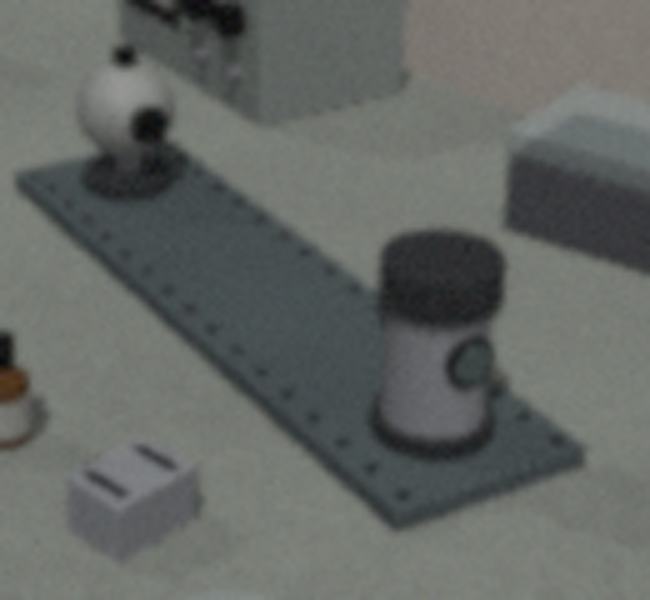

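```bash
cat > h.py <<'E'
import numpy as np, cv2
from station import r
CAM={'scene':None,'side':None}
def cam(n):
    c=r.capture(n); return c
def ray(c,u,v,fish=False):
    x=(u-c['cx'])/c['fx'];y=(v-c['cy'])/c['fy']
    if fish:
        th=np.hypot(x,y); s=np.sin(th)/th if th>1e-9 else 1.
        d=np.array([x*s,y*s,np.cos(th)])
    else: d=np.array([x,y,1.])
    R=np.array(c['R']);t=np.array(c['t'])
    return -R.T@t, R.T@d
def at(c,u,v,z,fish=False):
    o,d=ray(c,u,v,fish); return o+d*(z-o[2])/d[2]
def proj(c,X,fish=False):
    p=np.array(c['R'])@np.array(X)+np.array(c['t'])
    if fish:
        th=np.arctan2(np.hypot(p[0],p[1]),p[2]);k=th/np.hypot(p[0],p[1])
        return c['fx']*p[0]*k+c['cx'],c['fy']*p[1]*k+c['cy']
    return c['fx']*p[0]/p[2]+c['cx'],c['fy']*p[1]/p[2]+c['cy']
E
python3 - <<'E'
from h import *
np.set_printoptions(precision=4,suppress=True)
a=cam('scene');b=cam('side')
import pickle;pickle.dump((a,b),open('cams.pkl','wb'))
C4=lambda p:(250+p[0]/4.7,160+p[1]/4.7);C5=lambda p:(280+p[0]/5,140+p[1]/5);C3=lambda p:(200+p[0]/5,140+p[1]/5)
C2=lambda p:(330+p[0]/4.7,155+p[1]/4.7);C1=lambda p:(190+p[0]/6,140+p[1]/6)
def P(n,c,f,pts,z):
    print(n,*[at(c,*f(p),z)[:2] for p in pts])
P('plate s',a,C4,[(40,240),(668,512),(750,393)],.012)
P('plate d',b,C5,[(398,515),(18,178),(582,452)],.012)
P('riser s',a,C4,[(285,32),(340,40),(330,85),(272,75)],.03)
P('riser d',b,C3,[(468,485),(540,443),(603,463),(522,515)],.03)
P('block s',a,C1,[(188,115),(255,80),(288,100),(222,138)],.04)
P('block d',b,lambda p:p,[(401,290),(421,283),(430,291),(408,293)],.04)
P('lens foot s',a,C2,[(188,153)],.008)
P('lens foot d',b,C3,[(296,378)],.008)
P('pin foot s',a,C2,[(552,285),(600,292),(605,240),(562,230)],.008)
P('pin top s',a,C2,[(605,160)],.072)
P('pin top d',b,C3,[(48,115),(120,100)],.072)
P('pin foot d',b,C3,[(75,225),(145,208)],.008)
P('slide s',a,C2,[(375,140),(422,145),(418,228),(365,225)],.029)
P('bottle s',a,C2,[(70,148)],0); P('dish s',a,C1,[(588,140)],.016);P('pink',a,C2,[(670,370)],.008)
P('bottle d',b,C3,[(403,438)],0); P('dish d',b,lambda p:p,[(325,268)],.016)
P('lamp s',a,C4,[(155,205)],.016);P('ball s',a,C4,[(638,425)],.016)
P('blue s',a,C1,[(100,65)],.04)
E
```

```text
plate s [ 0.6489 -0.1898] [0.7176 0.2097] [0.621  0.2365]
plate d [ 0.5375 -0.1766] [0.6104 0.2271] [ 0.6402 -0.1967]
riser s [ 0.4323 -0.1115] [ 0.4274 -0.0743] [ 0.4728 -0.0656] [ 0.4765 -0.1043]
riser d [ 0.423  -0.0837] [ 0.4683 -0.0778] [ 0.48   -0.1089] [ 0.4276 -0.117 ]
block s [ 0.506  -0.3839] [ 0.467  -0.3654] [ 0.4763 -0.3409] [ 0.5168 -0.3579]
block d [ 0.4641 -0.35  ] [ 0.5062 -0.3616] [ 0.5013 -0.3843] [ 0.4676 -0.3626]
lens foot s [0.4376 0.0836]
lens foot d [0.4298 0.0763]
pin foot s [0.4771 0.3205] [0.4731 0.3486] [0.4261 0.3475] [0.4263 0.3212]
pin top s [0.4278 0.3318]
pin top d [0.4229 0.3327] [0.4659 0.3261]
pin foot d [0.4206 0.3126] [0.4635 0.3065]
slide s [0.4073 0.1968] [0.4017 0.226 ] [0.4785 0.2356] [0.4871 0.2046]
bottle s [0.4509 0.0081]
dish s [ 0.425  -0.1917]
pink [0.5233 0.393 ]
bottle d [0.4468 0.0051]
dish d [ 0.4187 -0.1962]
lamp s [ 0.6009 -0.1347]
ball s [0.6685 0.1822]
blue s [ 0.4842 -0.4493]
```

```bash
cat >> h.py <<'E'
def goal(pos,yaw_deg,n=None):
    """tool y axis at yaw (world), tool down. print deltas: turn about tool z (deg & units), shift after the turn in tool axes (units of 100mm)"""
    s=r.sense(); p=np.array(s['tcp_pos']);R=np.array(s['ee_rot'])
    y=np.array([np.cos(np.radians(yaw_deg)),np.sin(np.radians(yaw_deg)),0]);z=np.array([0,0,-1.]);x=np.cross(y,z)
    G=np.c_[x,y,z]
    rv=cv2.Rodrigues(R.T@G)[0].ravel()
    d=np.array(pos)-p
    print('p',p.round(4),'turn units',(np.degrees(rv)/45).round(4),'shift after turn (units)',(G.T@d*10).round(4),'before turn',(R.T@d*10).round(4))
E
python3 - <<'E'
from h import *
c=cam('wrist');R=np.array(c['R']);t=np.array(c['t']);o=-R.T@t
s=r.sense();E=s['ee_rot'];print(o,E.T@(o-s['tcp_pos']),E.T@R.T)
goal([.45,-.09,.222],170)
E
```

```text
[0.30338116 0.55042355 0.38436221] [ 6.64967171e-02 -5.59164746e-05 -1.62181526e-01] [[-5.35634427e-04 -9.70738321e-01 -2.40139179e-01]
 [ 9.99999728e-01 -6.41783358e-04  3.63828251e-04]
 [-5.07299355e-04 -2.40138919e-01  9.70738401e-01]]
p [0.242  0.576  0.2222] turn units [ 7.0000e-04 -7.0000e-04  1.7157e+00] shift after turn (units) [ 6.1979e+00 -3.2048e+00  1.8000e-03] before turn [4.4978 5.3342 0.0059]
```

```bash
cat >> h.py <<'E'
from scipy.optimize import least_squares
def fit(obs,x0):
    """obs: list of (cam,fish,(u,v),(mx,my,mz)); pose x,y,yaw"""
    def X(q,m): c,s=np.cos(q[2]),np.sin(q[2]); return [q[0]+c*m[0]-s*m[1],q[1]+s*m[0]+c*m[1],m[2]]
    def f(q): return np.concatenate([np.array(proj(c,X(q,m),fi))-np.array(p) for c,fi,p,m in obs])
    s=least_squares(f,x0,loss='soft_l1'); q=s.x
    print('pose',q[:2].round(4),'yaw',np.degrees(q[2]).round(2),'resid px',f(q).reshape(-1,2).round(1).tolist()); return q
E
python3 - <<'E'
from h import *
import pickle
a,b=pickle.load(open('cams.pkl','rb'))
C4=lambda *p:(250+p[0]/4.7,160+p[1]/4.7);C5=lambda *p:(280+p[0]/5,140+p[1]/5)
o=[(a,0,C4(40,240),(.055,-.21,.012)),(a,0,C4(668,512),(.055,.21,.012)),(a,0,C4(750,393),(-.055,.21,.012)),
(b,0,C5(398,515),(-.055,-.21,.012)),(b,0,C5(18,178),(-.055,.21,.012)),(b,0,C5(582,452),(.055,-.21,.012))]
q=fit(o,[.63,.02,-.18])
fit(o[:3],q);fit(o[3:],q)
import sys
for c,n in((a,'scene'),(b,'side')):
    im=cv2.imread(f'pics/{n}0.png');im=cv2.resize(im,None,fx=3,fy=3,interpolation=cv2.INTER_CUBIC)
    cs,sn=np.cos(q[2]),np.sin(q[2])
    def W(m):return proj(c,[q[0]+cs*m[0]-sn*m[1],q[1]+sn*m[0]+cs*m[1],m[2]])
    pl=[W(m) for m in((.055,.21,.012),(-.055,.21,.012),(-.055,-.21,.012),(.055,-.21,.012))]
    cv2.polylines(im,[np.int32((np.array(pl)+.5)*3)],True,(0,0,255),1)
    for yy in(-.16,.16):
        rad=.03 if (yy<0) else .028
        pl=[W((rad*np.cos(t),yy+rad*np.sin(t),.012)) for t in np.linspace(0,6.28,40)]
        cv2.polylines(im,[np.int32((np.array(pl)+.5)*3)],True,(0,255,0),1)
    cv2.imwrite(f'pics/ov_{n}.png',im[450:840,700:1300] if n=='scene' else im[380:780,780:1260])
E
```

```text
pose [0.6297 0.019 ] yaw -11.11 resid px [[-1.7, -2.0], [1.3, 2.6], [-0.0, -1.4], [-0.7, 0.3], [-0.0, -1.4], [1.2, -0.3]]
pose [0.6303 0.0194] yaw -11.6 resid px [[-1.4, -2.3], [1.0, 3.2], [0.0, -0.7]]
pose [0.629  0.0187] yaw -10.93 resid px [[-0.6, 0.5], [-0.3, -1.2], [1.2, -0.2]]
```

View pics/ov_scene.png

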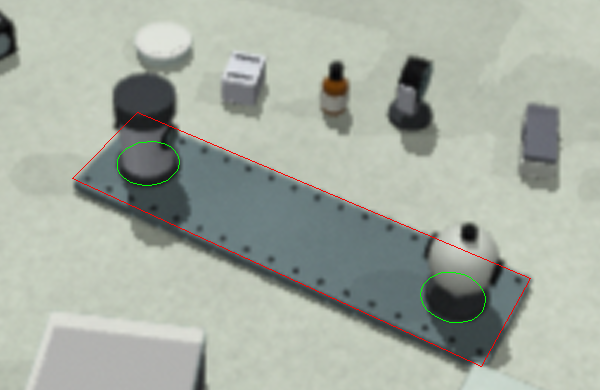

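View pics/ov_side.png

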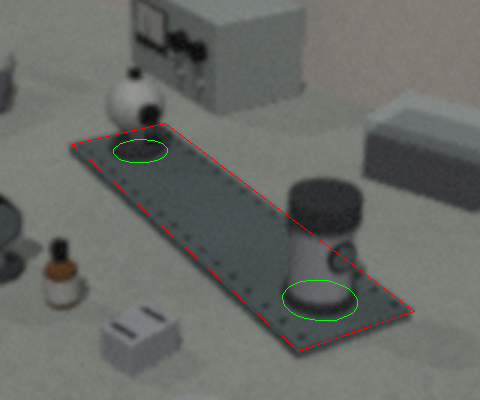

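```bash
python3 -m crank '[[-1,[0.45,0.45,-0.1],[0,0,0.19]],[-1,[0.3,0.3,-0.1],[0,0,0.19]],[-1,[0,0,-0.1],[0,0,0.19]],[-1,[0,0,-0.1],[0,0,0.19]],[-1,[0,0,-0.1],[0,0,0.19]],[-1,[0,0,-0.1],[0,0,0.19]],[-1,[0,0,-0.1],[0,0,0.19]],[-1,[0,0,-0.1],[0,0,0.19]]]'; python3 - <<'E'
from h import *
goal([.635,.12,.30],169)
E
```

```text
time_s: 1.1
tcp_pos: [0.2707, 0.4891, 0.3007]
ee_rot: [[-0.027, -1.0, -0.0], [-1.0, 0.027, -0.0], [0.0, 0.0, -1.0]]
wrist_force: [1.2, -0.2, -0.5]
gripper_width: 1.001
p [0.2707 0.4891 0.3007] turn units [ 1.0e-04 -1.0e-04  2.1e-01] shift after turn (units) [ 2.9279 -4.28    0.0071] before turn [ 3.5909 -3.7411  0.0069]
```

```bash
python3 -m crank '[[-1,[0,0,0],[0,0,0.18]],[-1,[0,0,0],[0,0,0.03]],[-1,[0.27,-0.4,0],[0,0,0]],[-1,[0.27,-0.4,0],[0,0,0]],[-1,[0.27,-0.4,0],[0,0,0]],[-1,[0.27,-0.4,0],[0,0,0]],[-1,[0.27,-0.4,0],[0,0,0]],[-1,[0.27,-0.4,0],[0,0,0]]]' ; python3 -m crank '[[-1,[0.27,-0.4,0],[0,0,0]],[-1,[0.27,-0.4,0],[0,0,0]],[-1,[0.27,-0.4,0],[0,0,0]],[-1,[0.27,-0.4,0],[0,0,0]],[-1,[0.25,-0.3,0],[0,0,0]],[-1,[0,0,0],[0,0,0]],[-1,[0,0,0],[0,0,0]]]'; python3 - <<'E'
from h import *
goal([.635,.12,.30],169)
import pickle
c=cam('wrist');cv2.imwrite('pics/w1.png',c['img']);pickle.dump(c,open('w1.pkl','wb'))
E
```

```text
time_s: 1.9
tcp_pos: [0.4777, 0.2841, 0.3002]
ee_rot: [[-0.182, -0.983, -0.0], [-0.983, 0.182, -0.0], [0.0, 0.0, -1.0]]
wrist_force: [0.8, 1.5, 0.1]
gripper_width: 0.998
time_s: 2.6
tcp_pos: [0.639, 0.119, 0.2992]
ee_rot: [[-0.185, -0.983, -0.002], [-0.983, 0.185, -0.0], [0.001, 0.002, -1.0]]
wrist_force: [-0.8, 0.4, -0.0]
gripper_width: 1.004
p [0.639  0.119  0.2992] turn units [ 0.0021 -0.001   0.0075] shift after turn (units) [-0.002   0.0415 -0.0082] before turn [-0.0022  0.0415 -0.0081]
```

View pics/w1.png

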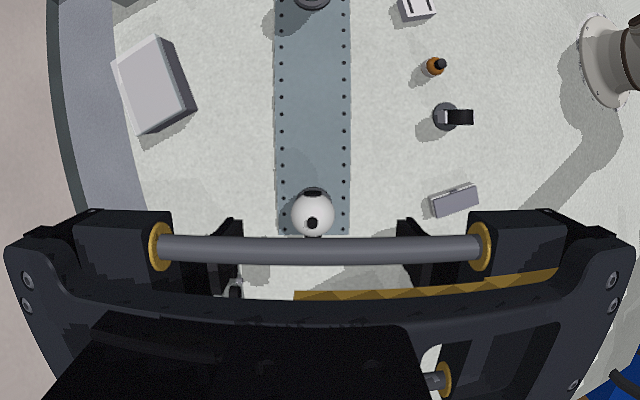

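```bash
python3 - <<'E'
import cv2
a=cv2.imread('pics/w1.png')
cv2.imwrite('pics/w1a.png',cv2.resize(a[0:110,255:375],None,fx=5,fy=5,interpolation=cv2.INTER_CUBIC))
cv2.imwrite('pics/w1b.png',cv2.resize(a[130:240,255:375],None,fx=5,fy=5,interpolation=cv2.INTER_CUBIC))
cv2.imwrite('pics/w1c.png',cv2.resize(a[0:150,380:500],None,fx=4,fy=4,interpolation=cv2.INTER_CUBIC))
E
```

```text
(no output)
```

View pics/w1a.png

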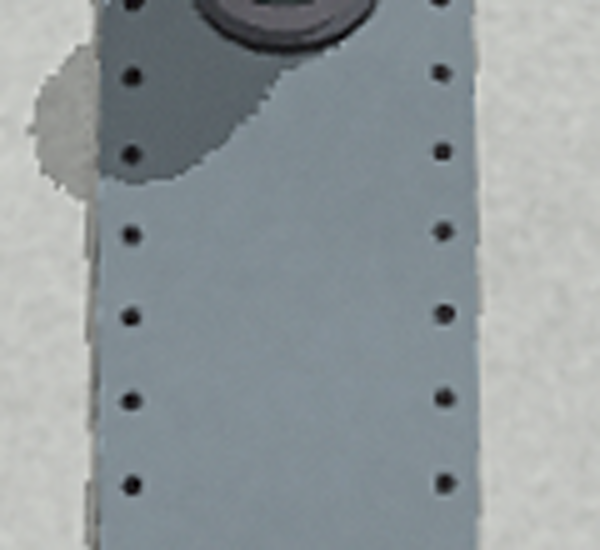

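View pics/w1b.png

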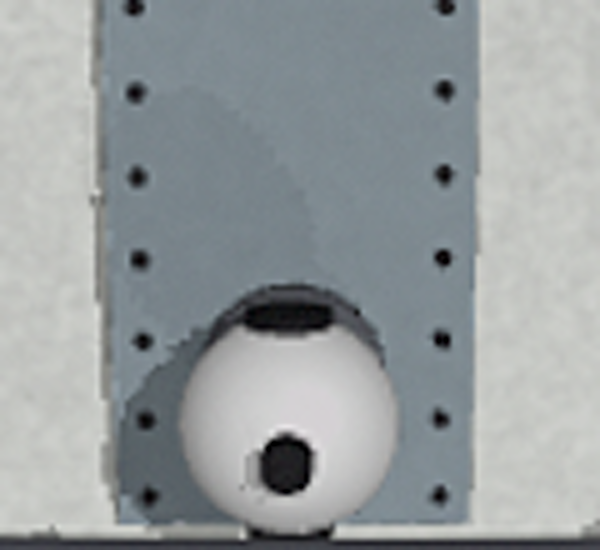

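View pics/w1c.png

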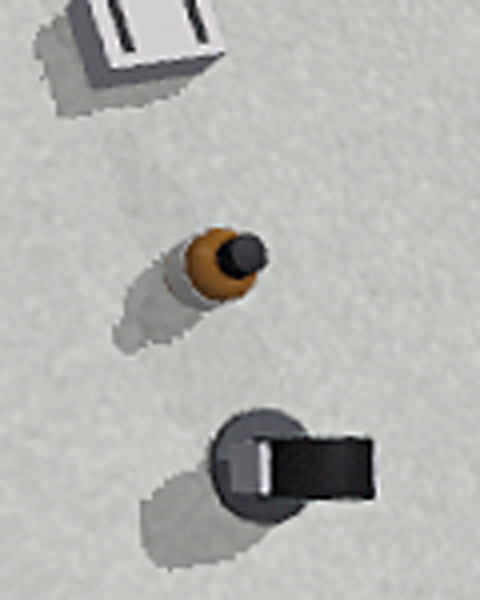

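```bash
python3 - <<'E'
from h import *
import pickle
np.set_printoptions(precision=4,suppress=True)
c=pickle.load(open('w1.pkl','rb'))
A=lambda x,y:at(c,255+x/5-.4,y/5-.4,.012,True)[:2]
B=lambda x,y:at(c,255+x/5-.4,130+y/5-.4,.012,True)[:2]
L=np.array([A(132,76),A(131,155),A(131,235),A(131,317),A(131,401),A(132,485),B(135,92),B(137,177),B(139,260),B(143,341),B(147,420),B(150,496)])
Rr=np.array([A(441,72),A(442,151),A(443,232),A(445,313),A(445,398),A(445,483),B(445,90),B(445,175),B(443,258),B(442,340),B(441,419),B(440,496)])
mid=(L+Rr)/2
vx,vy,x0,y0=cv2.fitLine(mid.astype(np.float32),cv2.DIST_L2,0,.01,.01).ravel()
if vy<0:vx,vy=-vx,-vy
print('dir',np.degrees(np.arctan2(vy,vx))-90,'width',np.linalg.norm(L-Rr,axis=1))
print('spacing',np.linalg.norm(np.diff(mid,axis=0),axis=1))
d=np.array([vx,vy]);n=np.array([vy,-vx])
print('off',(mid-[x0,y0])@n)
e=np.array([B(117,522),B(469,522)]);print('end',e,'w',np.linalg.norm(e[0]-e[1]))
m0=np.array([x0,y0]);print('edge L/R along n',[(A(100,485)-m0)@n,(A(478,485)-m0)@n,(B(105,170)-m0)@n,(B(476,170)-m0)@n])
endc=m0+d*((e.mean(0)-m0)@d);print('centre from end',endc-.21*d)
lf=A(290,52);print('lamp front',lf,'centre from lamp',m0+d*((lf-m0)@d)+.13*d)
print('holes L along', (mid-(endc-.21*d))@d)
E
```

```text
dir -10.376732 width [0.0901 0.0901 0.09   0.0903 0.0902 0.09   0.0904 0.0907 0.0905 0.0901
 0.0898 0.09  ]
spacing [0.0254 0.0251 0.0248 0.0252 0.0249 0.0751 0.0252 0.025  0.0251 0.025
 0.025 ]
off [ 0.      0.0001  0.     -0.0002 -0.     -0.      0.0001  0.      0.0003
  0.0001 -0.0001 -0.0002]
end [[0.7242 0.2172]
 [0.6161 0.2375]] w 0.11004408243813844
edge L/R along n [np.float64(0.05426176115249085), np.float64(-0.05454288262850796), np.float64(0.05483297004186046), np.float64(-0.05445702889217963)]
centre from end [0.6317 0.0209]
lamp front [ 0.6071 -0.1073] centre from lamp [0.6316 0.0204]
holes L along [-0.1242 -0.0989 -0.0738 -0.049  -0.0238  0.001   0.0761  0.1012  0.1262
  0.1513  0.1762  0.2012]
```

```bash
python3 - <<'E'
from h import *
goal([.455,-.02,.25],187)
E
```

```text
p [0.6386 0.1199 0.2997] turn units [ 1.50e-03 -3.00e-04 -3.91e-01] shift after turn (units) [1.1645 1.9927 0.4974] before turn [1.7121 1.5469 0.4997]
```

```bash
python3 -m crank '[[-1,[0.35,0.3,0.1],[0,0,0]],[-1,[0.35,0.3,0.1],[0,0,0]],[-1,[0.35,0.3,0.1],[0,0,0]],[-1,[0.35,0.3,0.1],[0,0,0]],[-1,[0.3,0.35,0.1],[0,0,-0.13]],[-1,[0,0,0],[0,0,-0.13]],[-1,[0,0,0],[0,0,-0.13]],[-1,[0,0,0],[0,0,0]]]'; python3 - <<'E'
from h import *
goal([.455,-.02,.25],187)
import pickle
c=cam('wrist');cv2.imwrite('pics/w2.png',c['img']);pickle.dump(c,open('w2.pkl','wb'))
print(proj(c,[.451,-.092,.03],1))
E
```

```text
time_s: 3.45
tcp_pos: [0.4544, -0.0177, 0.251]
ee_rot: [[0.123, -0.992, 0.002], [-0.992, -0.123, 0.001], [-0.0, -0.002, -1.0]]
wrist_force: [-0.4, 0.8, 0.9]
gripper_width: 0.999
p [ 0.4544 -0.0177  0.251 ] turn units [-0.002   0.0004  0.0014] shift after turn (units) [ 0.0231 -0.0031  0.0099] before turn [ 0.0231 -0.0031  0.0099]
(np.float64(330.7481338069469), np.float64(111.42030354960818))
```

View pics/w2.png

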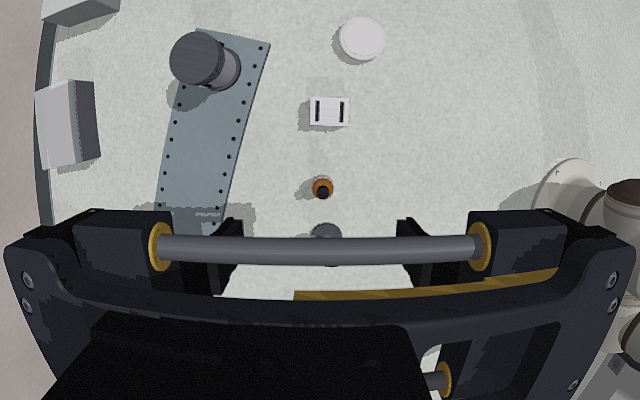

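```bash
python3 - <<'E'
import cv2
a=cv2.imread('pics/w2.png')
cv2.imwrite('pics/w2a.png',cv2.resize(a[85:140,295:365],None,fx=10,fy=10,interpolation=cv2.INTER_CUBIC))
E
```

```text
(no output)
```

View pics/w2a.png

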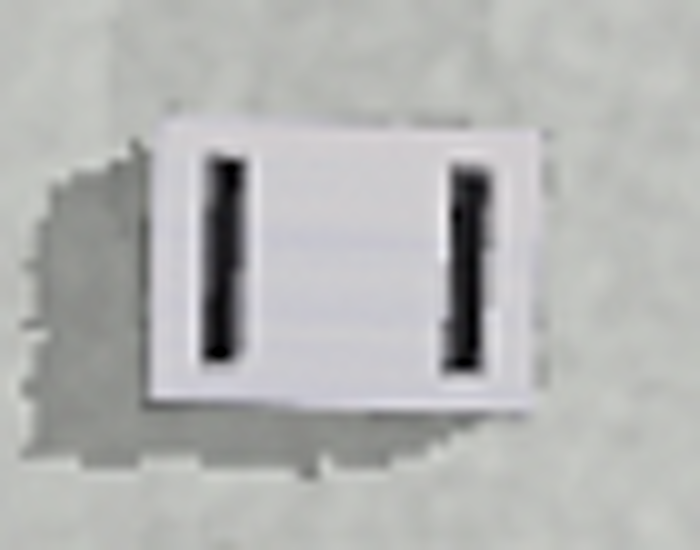

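```bash
python3 - <<'E'
from h import *
import pickle
c=pickle.load(open('w2.pkl','rb'))
P=lambda x,y:at(c,295+x/10-.45,85+y/10-.45,.03,True)[:2]
p=np.array([P(155,120),P(542,128),P(535,410),P(150,402)])
print(p.round(4),p.mean(0),np.linalg.norm(np.diff(p,axis=0),axis=1))
v=p[1]-p[0]+p[2]-p[3];w=p[0]-p[3]+p[1]-p[2]
print('x dir',np.degrees(np.arctan2(v[1],v[0]))%360,'y dir',np.degrees(np.arctan2(w[1],w[0]))+90)
q=p.mean(0)
goal([*q,.25],np.degrees(np.arctan2(v[1],v[0]))%360)
E
```

```text
[[ 0.4784 -0.1072]
 [ 0.4313 -0.1123]
 [ 0.4276 -0.0775]
 [ 0.4748 -0.0724]] [ 0.45302537 -0.09234694] [0.04734867 0.03505078 0.04739252]
x dir 186.14677580853163 y dir 5.947029032242355
p [ 0.4547 -0.0177  0.2509] turn units [-0.0016  0.0005  0.0175] shift after turn (units) [0.7403 0.0968 0.0088] before turn [0.7389 0.107  0.0084]
```

```bash
python3 -m crank '[[-1,[0.37,0.05,0],[0,0,0.017]],[-1,[0.37,0.05,0],[0,0,0]],[-1,[0,0,0.4],[0,0,0]],[-1,[0,0,0.4],[0,0,0]],[-1,[0,0,0.4],[0,0,0]],[-1,[0,0,0.4],[0,0,0]],[-1,[0,0,0.2],[0,0,0]],[-1,[0,0,0],[0,0,0]]]'; python3 - <<'E'
from h import *
goal([.4530,-.0923,.006],186.1)
E
```

```text
time_s: 4.3
tcp_pos: [0.4515, -0.0928, 0.0676]
ee_rot: [[0.106, -0.994, -0.007], [-0.994, -0.106, -0.001], [-0.0, 0.007, -1.0]]
wrist_force: [-0.9, -0.8, -0.9]
gripper_width: 1.001
p [ 0.4515 -0.0928  0.0676] turn units [0.0094 0.0001 0.0001] shift after turn (units) [-0.0034 -0.0159  0.6161] before turn [-0.0034 -0.0204  0.616 ]
```

```bash
python3 -m crank '[[-1,[0,-0.02,0.2],[0,0,0]],[-1,[0,0,0.2],[0,0,0]],[-1,[0,0,0.2],[0,0,0]],[-1,[0,0,0],[0,0,0]],[1,[0,0,0],[0,0,0]],[1,[0,0,0],[0,0,0]],[1,[0,0,0],[0,0,0]],[1,[0,0,0],[0,0,0]]]';python3 -m crank '[[1,[0,0,0],[0,0,0]],[1,[0,0,0],[0,0,0]]]'; python3 - <<'E'
from h import *
goal([.4530,-.0923,.006],186.1)
E
```

```text
time_s: 5.1
tcp_pos: [0.4562, -0.0929, 0.0112]
ee_rot: [[0.107, -0.994, 0.002], [-0.994, -0.107, 0.0], [-0.0, -0.002, -1.0]]
wrist_force: [-0.2, -0.3, -0.1]
gripper_width: 0.723
time_s: 5.3
tcp_pos: [0.4549, -0.0931, 0.0104]
ee_rot: [[0.107, -0.994, -0.001], [-0.994, -0.107, -0.0], [-0.0, 0.001, -1.0]]
wrist_force: [-2.5, 0.2, 3.5]
gripper_width: 0.55
p [ 0.4549 -0.0931  0.0104] turn units [0.0017 0.     0.0006] shift after turn (units) [-0.0104  0.0183  0.0445] before turn [-0.0104  0.0182  0.0445]
```

```bash
python3 -m crank '[[1,[0,0,0],[0,0,0]],[1,[0,0,0],[0,0,0]],[1,[0,0,-0.2],[0,0,0]],[1,[0,0,-0.4],[0,0,0]],[1,[0,0,-0.4],[0,0,0]],[1,[0,0,-0.4],[0,0,0]],[1,[0,0,-0.2],[0,0,0]],[1,[0,0,0],[0,0,0]]]'; python3 - <<'E'
from h import *
goal([.6318,.0212,.17],169.6)
E
```

```text
time_s: 6.1
tcp_pos: [0.4581, -0.0928, 0.1734]
ee_rot: [[0.107, -0.994, 0.009], [-0.994, -0.107, 0.001], [0.0, -0.009, -1.0]]
wrist_force: [0.9, 0.0, -0.6]
gripper_width: 0.551
p [ 0.4581 -0.0928  0.1734] turn units [-0.0111  0.0013  0.3682] shift after turn (units) [-1.4346 -1.5023  0.0338] before turn [-0.9465 -1.8487  0.0497]
```

```bash
python3 -m crank '[[1,[0,0,0],[0,0,0.184]],[1,[0,0,0],[0,0,0.184]],[1,[-0.29,-0.3,0],[0,0,0]],[1,[-0.29,-0.3,0],[0,0,0]],[1,[-0.29,-0.3,0],[0,0,0]],[1,[-0.29,-0.3,0],[0,0,0]],[1,[-0.28,-0.3,0],[0,0,0]],[1,[0,0,0],[0,0,0]]]';  python3 -m crank '[[1,[0,0,0],[0,0,0]],[1,[0,0,0],[0,0,0]]]'; python3 - <<'E'
from h import *
goal([.6318,.0212,.024],169.6)
import time
E
```

```text
time_s: 6.9
tcp_pos: [0.6322, 0.0241, 0.1665]
ee_rot: [[-0.178, -0.984, -0.001], [-0.984, 0.178, -0.0], [0.001, 0.001, -1.0]]
wrist_force: [-0.4, 0.0, -1.4]
gripper_width: 0.546
time_s: 7.1
tcp_pos: [0.6279, 0.0211, 0.1686]
ee_rot: [[-0.181, -0.983, -0.003], [-0.983, 0.181, -0.0], [0.001, 0.003, -1.0]]
wrist_force: [0.4, 0.8, -0.9]
gripper_width: 0.55
p [0.6279 0.0211 0.1686] turn units [ 0.0038 -0.0013 -0.0009] shift after turn (units) [-0.0082 -0.0379  1.4463] before turn [-0.0097 -0.0422  1.4462]
```

```bash
python3 -m crank '[[1,[0,-0.02,0.4],[0,0,0]],[1,[0,0,0.4],[0,0,0]],[1,[0,0,0.3],[0,0,0]],[1,[0,0,0.2],[0,0,0]],[1,[0,0,0],[0,0,0]],[1,[0,0,0],[0,0,0]],[1,[0,0,0],[0,0,0]]]'; python3 - <<'E'
from h import *
for i in range(4):
  r.capture('side');goal([.6318,.0212,.024],169.6)
E
```

```text
time_s: 7.8
tcp_pos: [0.6322, 0.0211, 0.0423]
ee_rot: [[-0.181, -0.984, 0.003], [-0.984, 0.181, 0.001], [-0.001, -0.003, -1.0]]
wrist_force: [-0.4, -0.7, -1.5]
gripper_width: 0.552
p [0.6322 0.0212 0.0424] turn units [-0.0044  0.0018 -0.0003] shift after turn (units) [0.0008 0.0044 0.1839] before turn [0.0011 0.005  0.1838]
p [0.6321 0.0213 0.0422] turn units [-0.004   0.0018 -0.0004] shift after turn (units) [0.0012 0.0031 0.1821] before turn [0.0014 0.0036 0.1821]
p [0.6319 0.0213 0.0419] turn units [-0.0033  0.0016 -0.0004] shift after turn (units) [0.0011 0.0011 0.1794] before turn [0.0013 0.0015 0.1794]
p [0.6318 0.0213 0.0417] turn units [-0.0027  0.0013 -0.0003] shift after turn (units) [ 0.0009 -0.0004  0.1766] before turn [ 0.001  -0.      0.1766]
```

```bash
python3 -m crank '[[1,[0,0,0.1],[0,0,0]],[1,[0,0,0.08],[0,0,0]],[1,[0,0,0],[0,0,0]],[1,[0,0,0],[0,0,0]],[1,[0,0,0],[0,0,0]]]'; python3 - <<'E'
from h import *
goal([.6318,.0212,.022],169.6)
E
```

```text
time_s: 8.5
tcp_pos: [0.6311, 0.0212, 0.0219]
ee_rot: [[-0.181, -0.984, -0.0], [-0.984, 0.181, -0.0], [0.0, 0.0, -1.0]]
wrist_force: [-0.0, 0.3, -0.2]
gripper_width: 0.548
p [0.6311 0.0212 0.0219] turn units [ 0.0003 -0.0001 -0.0004] shift after turn (units) [-0.0015 -0.0065 -0.0009] before turn [-0.0015 -0.0065 -0.0009]
```

```bash
python3 -m crank '[[-1,[0,0,0.01],[0,0,0]],[-1,[0,0,0],[0,0,0]],[-1,[0,0,0],[0,0,0]],[-1,[0,0,0],[0,0,0]],[-1,[0,0,0],[0,0,0]],[-1,[0,0,-0.2],[0,0,0]],[-1,[0,0,-0.4],[0,0,0]],[-1,[0,0,-0.5],[0,0,0]]]';python3 -m crank '[[-1,[0,0,-0.5],[0,0,0]],[-1,[-0.4,0,-0.5],[0,0,0]],[-1,[-0.4,0,0],[0,0,0]],[-1,[0,0,0],[0,0,0]],[-1,[0,0,0],[0,0,0]]]'; python3 - <<'E'
from h import *
goal([.6318,.0212,.022],169.6)
import pickle
c=cam('wrist');cv2.imwrite('pics/w3.png',c['img']);pickle.dump(c,open('w3.pkl','wb'))
E
```

```text
time_s: 9.3
tcp_pos: [0.6296, 0.0208, 0.1303]
ee_rot: [[-0.181, -0.983, -0.005], [-0.983, 0.181, -0.001], [0.002, 0.005, -1.0]]
wrist_force: [1.8, 1.5, 0.1]
gripper_width: 0.994
time_s: 9.8
tcp_pos: [0.6435, 0.0919, 0.2198]
ee_rot: [[-0.179, -0.984, -0.001], [-0.984, 0.179, -0.0], [0.0, 0.001, -1.0]]
wrist_force: [-0.3, 0.1, -0.0]
gripper_width: 0.996
p [0.6435 0.0919 0.2198] turn units [ 0.0015 -0.0004  0.0013] shift after turn (units) [ 0.7165 -0.0122  1.978 ] before turn [ 0.7159 -0.0137  1.9782]
```

View pics/w3.png

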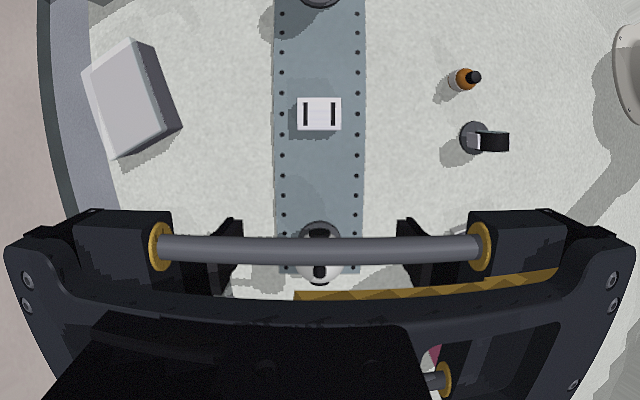

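```bash
python3 - <<'E'
from h import *
import pickle
a=cv2.imread('pics/w3.png')
cv2.imwrite('pics/w3a.png',cv2.resize(a[60:160,260:380],None,fx=6,fy=6,interpolation=cv2.INTER_CUBIC))
E
```

```text
(no output)
```

View pics/w3a.png

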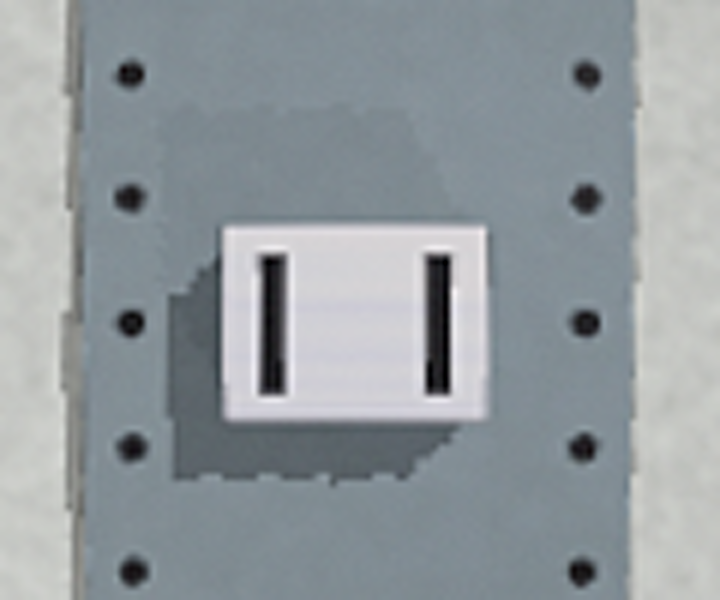

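```bash
python3 - <<'E'
from h import *
import pickle
c=pickle.load(open('w3.pkl','rb'))
f=lambda x,y:(260+x/6-.42,60+y/6-.42)
p=np.array([at(c,*f(*q),.042,True)[:2] for q in [(222,225),(488,225),(488,420),(222,420)]])
h=np.array([at(c,*f(*q),.012,True)[:2] for q in [(132,323),(585,322)]])
print(p.mean(0),np.linalg.norm(np.diff(p,axis=0),axis=1),h.mean(0))
h=np.array([at(c,*f(*q),.012,True)[:2] for q in [(131,74),(587,74),(133,572),(582,572)]])
e=(h[0]+h[1]-h[2]-h[3])/2;print(np.degrees(np.arctan2(-e[0],-e[1])))
goal([.49,-.30,.26],155)
E
```

```text
[0.63260952 0.02253724] [0.04811032 0.03579498 0.04847501] [0.63181964 0.02195288]
10.540350233167729
p [0.6434 0.0911 0.2195] turn units [ 0.002  -0.0014  0.3245] shift after turn (units) [ 4.1925 -0.2624 -0.4049] before turn [ 4.1236  0.8038 -0.3998]
```

```bash
python3 -m crank '[[-1,[0.4,0.05,-0.08],[0,0,0]],[-1,[0.4,0.05,-0.08],[0,0,0]],[-1,[0.4,0.05,-0.08],[0,0,0]],[-1,[0.4,0.05,0],[0,0,0]],[-1,[0.4,0.05,0],[0,0,0]],[-1,[0.4,0.05,0],[0,0,0]],[-1,[0.4,0.05,0],[0,0,0]],[-1,[0.4,0.05,0],[0,0,0]]]';python3 -m crank '[[-1,[0.4,0.05,0],[0,0,0]],[-1,[0.4,0.05,0],[0,0,0.165]],[-1,[0,0,0],[0,0,0.165]],[-1,[0,0,0],[0,0,0]],[-1,[0,0,0],[0,0,0]]]'; python3 - <<'E'
from h import *
goal([.52,-.3,.25],155)
import pickle
c=cam('wrist');cv2.imwrite('pics/w4.png',c['img']);pickle.dump(c,open('w4.pkl','wb'))
print(proj(c,[.491,-.362,.04],1))
E
```

```text
time_s: 10.65
tcp_pos: [0.545, -0.2187, 0.2438]
ee_rot: [[-0.182, -0.983, -0.002], [-0.983, 0.182, 0.0], [0.0, 0.002, -1.0]]
wrist_force: [0.5, 0.2, -0.4]
gripper_width: 1.002
time_s: 11.15
tcp_pos: [0.5219, -0.2936, 0.2439]
ee_rot: [[-0.425, -0.905, -0.001], [-0.905, 0.425, 0.0], [0.0, 0.001, -1.0]]
wrist_force: [0.2, 0.5, 0.0]
gripper_width: 0.998
p [ 0.5219 -0.2936  0.2439] turn units [ 0.0013 -0.0002 -0.0037] shift after turn (units) [ 0.0662 -0.0104 -0.0613] before turn [ 0.0662 -0.0106 -0.0613]
(np.float64(319.2232681686308), np.float64(109.07959713291922))
```

View pics/w4.png

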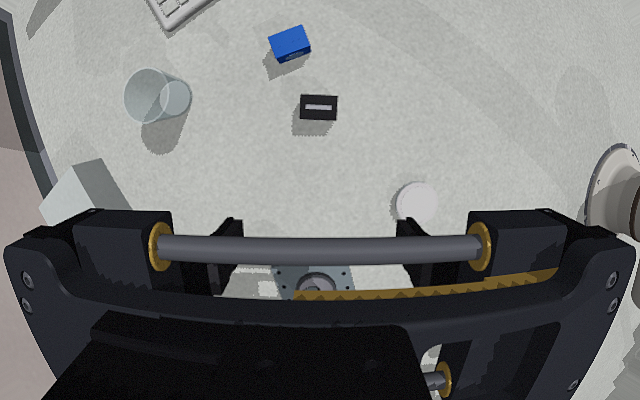

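The black block with the steel strip on top is at (318,107); the blue look-alike is at (289,43) and stays out of the way.

```bash
python3 - <<'E'
import cv2
a=cv2.imread('pics/w4.png')
cv2.imwrite('pics/w4a.png',cv2.resize(a[80:140,285:350],None,fx=9,fy=9,interpolation=cv2.INTER_CUBIC))
E
```

```text
(no output)
```

View pics/w4a.png

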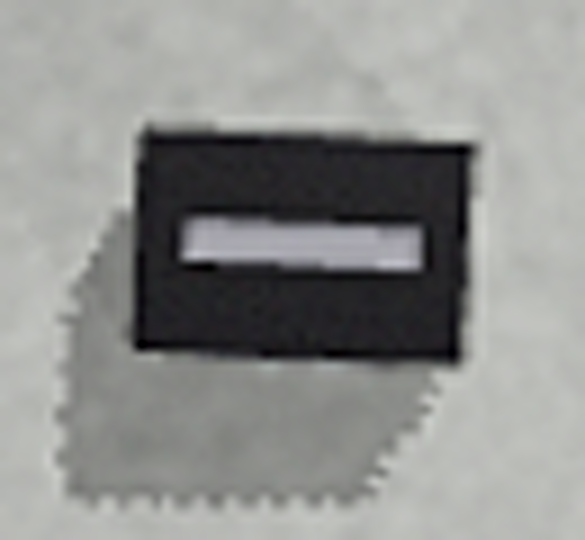

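```bash
cat >> h.py <<'E'
def quad(pk,f,z,pts):
    """pts TL,TR,BR,BL in crop px"""
    import pickle
    c=pickle.load(open(pk,'rb'))
    p=np.array([at(c,*f(*q),z,True)[:2] for q in pts]);v=p[1]-p[0]+p[2]-p[3];w=p[0]-p[3]+p[1]-p[2]
    yaw=np.degrees(np.arctan2(v[1],v[0]))%360
    print('centre',p.mean(0).round(4),'sides',np.linalg.norm(np.roll(p,-1,0)-p,axis=1).round(4),'tool-y yaw',yaw.round(2),'from y',(np.degrees(np.arctan2(w[1],w[0]))+90)%360)
    return p.mean(0),yaw
E
python3 - <<'E'
from h import *
f=lambda x,y:(285+x/9-.44,80+y/9-.44)
q,y=quad('w4.pkl',f,.04,[(143,130),(472,147),(462,360),(135,348)])
q2,y2=quad('w4.pkl',f,.04,[(182,217),(425,228),(424,270),(181,261)])
goal([*q,.244],y)
E
```

```text
centre [ 0.4909 -0.3649] sides [0.0427 0.0281 0.0426 0.0287] tool-y yaw 152.2 from y 332.4309986902525
centre [ 0.4908 -0.3651] sides [0.0316 0.0055 0.0316 0.0058] tool-y yaw 152.38 from y 333.4761015675027
p [ 0.5222 -0.2931  0.244 ] turn units [ 0.001  -0.0002  0.0591] shift after turn (units) [ 7.813e-01 -5.850e-02  3.000e-04] before turn [ 7.832e-01 -2.210e-02  3.000e-04]
```

```bash
python3 -m crank '[[-1,[0.39,-0.02,0],[0,0,0.058]],[-1,[0.39,-0.03,0],[0,0,0]],[-1,[0,0,0.4],[0,0,0]],[-1,[0,0,0.4],[0,0,0]],[-1,[0,0,0.4],[0,0,0]],[-1,[0,0,0.4],[0,0,0]],[-1,[0,0,0.2],[0,0,0]],[-1,[0,0,0],[0,0,0]]]'; python3 -m crank '[[-1,[0,0,0],[0,0,0]],[-1,[0,0,0],[0,0,0]]]';python3 - <<'E'
from h import *
goal([.4909,-.365,.012],152.3)
E
```

```text
time_s: 12.0
tcp_pos: [0.4901, -0.3633, 0.0607]
ee_rot: [[-0.465, -0.885, -0.007], [-0.885, 0.465, 0.003], [0.0, 0.008, -1.0]]
wrist_force: [-0.7, 0.3, -0.3]
gripper_width: 1.001
time_s: 12.2
tcp_pos: [0.4937, -0.3655, 0.0664]
ee_rot: [[-0.466, -0.885, 0.003], [-0.885, 0.466, -0.002], [0.0, -0.004, -1.0]]
wrist_force: [0.6, 0.7, 0.2]
gripper_width: 0.998
p [ 0.4937 -0.3655  0.0664] turn units [-0.0048 -0.0001 -0.0018] shift after turn (units) [0.0088 0.0267 0.5437] before turn [0.0088 0.0287 0.5435]
```

```bash
python3 -m crank '[[-1,[0,0.01,0.2],[0,0,0]],[-1,[0,0,0.2],[0,0,0]],[-1,[0,0,0.13],[0,0,0]],[-1,[0,0,0],[0,0,0]],[-1,[0,0,0],[0,0,0]],[1,[0,0,0],[0,0,0]],[1,[0,0,0],[0,0,0]],[1,[0,0,0],[0,0,0]]]';python3 -m crank '[[1,[0,0,0],[0,0,0]],[1,[0,0,0],[0,0,0]],[1,[0,0,0],[0,0,0]],[1,[0,0,0],[0,0,0]],[1,[0,0,0],[0,0,0]]]'; python3 - <<'E'
from h import *
goal([.4909,-.365,.012],152.3)
E
```

```text
time_s: 13.0
tcp_pos: [0.4916, -0.3649, 0.0121]
ee_rot: [[-0.468, -0.884, 0.001], [-0.884, 0.468, -0.001], [-0.0, -0.001, -1.0]]
wrist_force: [0.1, 0.4, -0.9]
gripper_width: 0.809
time_s: 13.5
tcp_pos: [0.4909, -0.3645, 0.0113]
ee_rot: [[-0.468, -0.884, -0.001], [-0.884, 0.468, 0.0], [0.0, 0.001, -1.0]]
wrist_force: [-0.7, 0.2, 1.4]
gripper_width: 0.5
p [ 0.4909 -0.3645  0.0113] turn units [ 0.0011 -0.0001 -0.004 ] shift after turn (units) [ 0.0039 -0.0023 -0.0067] before turn [ 0.0039 -0.0023 -0.0067]
```

```bash
python3 -m crank '[[1,[0,0,-0.2],[0,0,0]],[1,[0,0,-0.4],[0,0,0]],[1,[0,0,-0.4],[0,0,0]],[1,[0,0,-0.4],[0,0,0]],[1,[0,0,-0.4],[0,0,-0.13]],[1,[0,0,-0.1],[0,0,-0.13]],[1,[0,0,0],[0,0,-0.13]],[1,[0,0,0],[0,0,0]]]'; python3 - <<'E'
from h import *
goal([.632,.022,.20],169.5)
E
```

```text
time_s: 14.3
tcp_pos: [0.4911, -0.3644, 0.2013]
ee_rot: [[-0.18, -0.984, 0.0], [-0.984, 0.18, 0.0], [-0.001, -0.0, -1.0]]
wrist_force: [1.1, 0.5, -2.1]
gripper_width: 0.505
p [ 0.4911 -0.3644  0.2013] turn units [-0.0005  0.0007  0.0033] shift after turn (units) [-4.0562 -0.681   0.0132] before turn [-4.0544 -0.6917  0.0157]
```

```bash
python3 -m crank '[[1,[-0.4,-0.07,0],[0,0,0]],[1,[-0.4,-0.07,0],[0,0,0]],[1,[-0.4,-0.07,0],[0,0,0]],[1,[-0.4,-0.07,0],[0,0,0]],[1,[-0.4,-0.07,0],[0,0,0]],[1,[-0.4,-0.07,0],[0,0,0]],[1,[-0.4,-0.07,0],[0,0,0]],[1,[-0.4,-0.07,0],[0,0,0]]]'; python3 -m crank '[[1,[-0.4,-0.07,0],[0,0,0]],[1,[-0.4,-0.06,0],[0,0,0]],[1,[-0.06,0,0],[0,0,0]],[1,[0,0,0.2],[0,0,0]],[1,[0,0,0.4],[0,0,0]],[1,[0,0,0.3],[0,0,0]],[1,[0,0,0.2],[0,0,0]],[1,[0,0,0],[0,0,0]]]';python3 -m crank '[[1,[0,0,0],[0,0,0]],[1,[0,0,0],[0,0,0]],[1,[0,0,0],[0,0,0]],[1,[0,0,0],[0,0,0]]]';python3 - <<'E'
from h import *
for i in range(3):
  r.capture('side');goal([.632,.022,.053],169.5)
E
```

```text
time_s: 15.1
tcp_pos: [0.6036, -0.0582, 0.2002]
ee_rot: [[-0.182, -0.983, -0.002], [-0.983, 0.182, -0.0], [0.0, 0.002, -1.0]]
wrist_force: [0.5, 0.1, -1.2]
gripper_width: 0.503
time_s: 15.9
tcp_pos: [0.6286, 0.0213, 0.0868]
ee_rot: [[-0.182, -0.983, -0.01], [-0.983, 0.182, -0.002], [0.004, 0.009, -1.0]]
wrist_force: [-1.8, -0.8, -1.8]
gripper_width: 0.501
time_s: 16.3
tcp_pos: [0.6325, 0.0225, 0.0926]
ee_rot: [[-0.179, -0.984, 0.002], [-0.984, 0.179, 0.001], [-0.001, -0.002, -1.0]]
wrist_force: [-0.5, 0.4, -1.4]
gripper_width: 0.506
p [0.6323 0.0224 0.0924] turn units [-0.002   0.001   0.0036] shift after turn (units) [0.005  0.0023 0.3937] before turn [0.0053 0.0029 0.3937]
p [0.6322 0.0225 0.0921] turn units [-0.0015  0.0008  0.0038] shift after turn (units) [0.0048 0.0008 0.3913] before turn [0.0051 0.0012 0.3913]
p [0.6321 0.0224 0.0919] turn units [-0.0011  0.0006  0.0037] shift after turn (units) [ 0.0043 -0.      0.3893] before turn [4.400e-03 3.000e-04 3.893e-01]
```

```bash
python3 -m crank '[[1,[0,0,0.15],[0,0,0]],[1,[0,0,0.12],[0,0,0]],[1,[0,0,0.07],[0,0,0]],[1,[0,0,0.02],[0,0,0]],[1,[0,0,0],[0,0,0]],[1,[0,0,0],[0,0,0]],[1,[0,0,0],[0,0,0]],[1,[0,0,0],[0,0,0]]]';python3 - <<'E'
from h import *
for i in range(3):
  r.capture('side');goal([.632,.022,.053],169.5)
print(r.sense()['wrist_force'])
E
```

```text
time_s: 17.25
tcp_pos: [0.6322, 0.0224, 0.0559]
ee_rot: [[-0.179, -0.984, 0.001], [-0.984, 0.179, 0.0], [-0.0, -0.001, -1.0]]
wrist_force: [0.1, -0.3, -2.6]
gripper_width: 0.502
p [0.6321 0.0224 0.0558] turn units [-0.0009  0.0004  0.0039] shift after turn (units) [0.0046 0.0003 0.0278] before turn [0.0046 0.0004 0.0278]
p [0.6321 0.0224 0.0557] turn units [-0.0006  0.0003  0.0039] shift after turn (units) [ 0.0039 -0.0002  0.0269] before turn [ 0.0039 -0.0002  0.0269]
p [0.632  0.0224 0.0556] turn units [-0.0006  0.0003  0.0038] shift after turn (units) [ 0.0039 -0.0005  0.0264] before turn [ 0.0039 -0.0004  0.0264]
[-0.29476853  0.42722834 -0.58694844]
```

```bash
python3 -m crank '[[1,[0,0,0.02],[0,0,0]],[1,[0,0,0],[0,0,0]],[1,[0,0,0],[0,0,0]],[1,[0,0,0],[0,0,0]]]';python3 - <<'E'
from h import *
for i in range(4):
  r.capture('side');print(r.sense()['wrist_force'],r.sense()['tcp_pos'])
E
```

```text
time_s: 17.8
tcp_pos: [0.632, 0.0224, 0.0534]
ee_rot: [[-0.179, -0.984, 0.0], [-0.984, 0.179, 0.0], [-0.0, -0.0, -1.0]]
wrist_force: [-0.0, 0.3, -1.7]
gripper_width: 0.501
[ 0.61178722 -0.13565038 -1.87307752] [0.63196264 0.02237473 0.05336425]
[-0.30630603  0.43404258 -1.05578274] [0.63198071 0.02237279 0.05335642]
[ 0.37371154 -0.40105786 -1.16622553] [0.63197369 0.02237626 0.05334504]
[ 0.80106789 -0.76441903 -1.12843111] [0.63194837 0.02236016 0.05335578]
```

```bash
python3 -m crank '[[1,[0,0,0.007],[0,0,0]],[1,[0,0,0],[0,0,0]],[-1,[0,0,0],[0,0,0]],[-1,[0,0,0],[0,0,0]],[-1,[0,0,0],[0,0,0]],[-1,[0,0,0],[0,0,0]],[-1,[0,0,0],[0,0,0]],[-1,[0,0,-0.15],[0,0,0]]]';python3 -m crank '[[-1,[0,0,-0.3],[0,0,0]],[-1,[0,0,-0.5],[0,0,0]],[-1,[0,0,-0.5],[0,0,0]],[-1,[-0.4,0,-0.3],[0,0,0]],[-1,[-0.4,0,0],[0,0,0]],[-1,[0,0,0],[0,0,0]],[-1,[0,0,0],[0,0,0]]]'; python3 - <<'E'
from h import *
import pickle
c=cam('wrist');cv2.imwrite('pics/w5.png',c['img']);pickle.dump(c,open('w5.pkl','wb'))
a=c['img'];cv2.imwrite('pics/w5a.png',cv2.resize(a[60:160,260:380],None,fx=6,fy=6,interpolation=cv2.INTER_CUBIC))
goal([.632,.022,.2],169.5)
E
```

```text
time_s: 18.8
tcp_pos: [0.6302, 0.022, 0.0655]
ee_rot: [[-0.18, -0.984, -0.005], [-0.984, 0.18, -0.001], [0.002, 0.005, -1.0]]
wrist_force: [0.2, -0.3, 0.3]
gripper_width: 0.946
time_s: 19.5
tcp_pos: [0.6458, 0.1018, 0.227]
ee_rot: [[-0.178, -0.984, -0.001], [-0.984, 0.178, -0.0], [0.0, 0.001, -1.0]]
wrist_force: [-0.5, -0.2, 0.0]
gripper_width: 0.997
p [0.6457 0.1009 0.2268] turn units [ 0.0019 -0.0012  0.0043] shift after turn (units) [ 0.8007 -0.0089  0.2684] before turn [ 0.8005 -0.0066  0.2691]
```

View pics/w5.png

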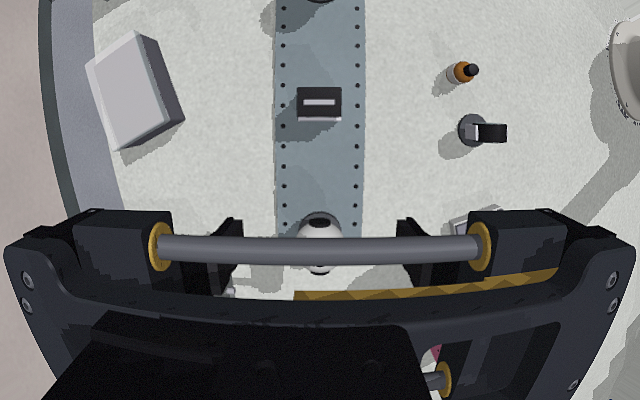

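View pics/w5a.png

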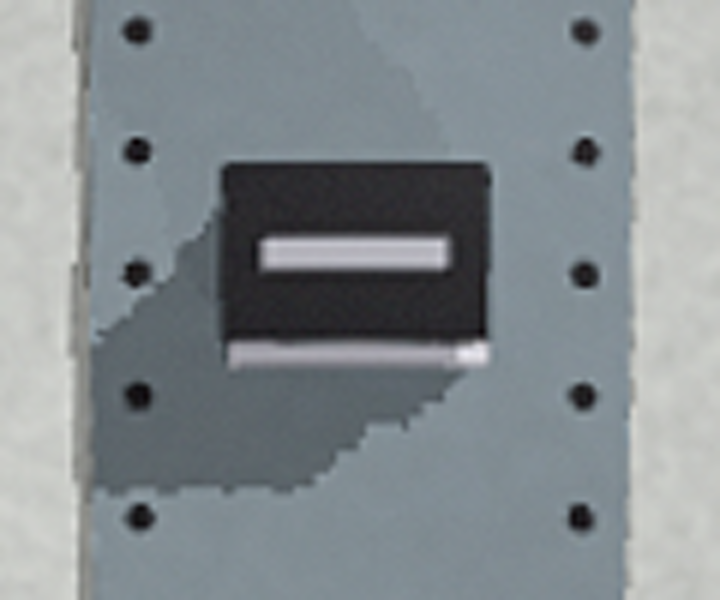

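```bash
python3 - <<'E'
from h import *
f=lambda x,y:(260+x/6-.42,60+y/6-.42)
quad('w5.pkl',f,.082,[(260,237),(449,237),(449,270),(260,270)])
import pickle
c=pickle.load(open('w5.pkl','rb'));print(at(c,*f(358,368),.042,1))
goal([.447,.14,.26],170)
E
```

```text
centre [0.6331 0.0217] sides [0.0309 0.0055 0.0309 0.0055] tool-y yaw 169.71 from y 349.72160730731537
[0.63597562 0.04090702 0.042     ]
p [0.6457 0.1009 0.2268] turn units [ 0.0019 -0.0012 -0.0068] shift after turn (units) [-0.04    2.0249 -0.3316] before turn [-0.0289  2.0256 -0.3285]
```

```bash
python3 -m crank '[[-1,[-0.02,0.4,-0.06],[0,0,0]],[-1,[-0.02,0.4,-0.06],[0,0,0]],[-1,[-0.02,0.4,-0.06],[0,0,0]],[-1,[-0.02,0.4,-0.06],[0,0,0]],[-1,[-0.02,0.4,-0.06],[0,0,0]],[-1,[0,0,0],[0,0,0]],[-1,[0,0,0],[0,0,0]],[-1,[0,0,0],[0,0,0]]]'; python3 - <<'E'
from h import *
import pickle
c=cam('wrist');cv2.imwrite('pics/w6.png',c['img']);pickle.dump(c,open('w6.pkl','wb'))
a=c['img'];cv2.imwrite('pics/w6a.png',cv2.resize(a[70:170,260:380],None,fx=6,fy=6,interpolation=cv2.INTER_CUBIC))
print(proj(c,[.434,.08,.05],1))
E
```

```text
time_s: 20.35
tcp_pos: [0.4518, 0.1461, 0.2573]
ee_rot: [[-0.18, -0.984, -0.0], [-0.984, 0.18, -0.0], [0.001, 0.0, -1.0]]
wrist_force: [-0.7, -0.1, -0.6]
gripper_width: 0.999
(np.float64(325.14529343957474), np.float64(115.17038028926522))
```

View pics/w6.png

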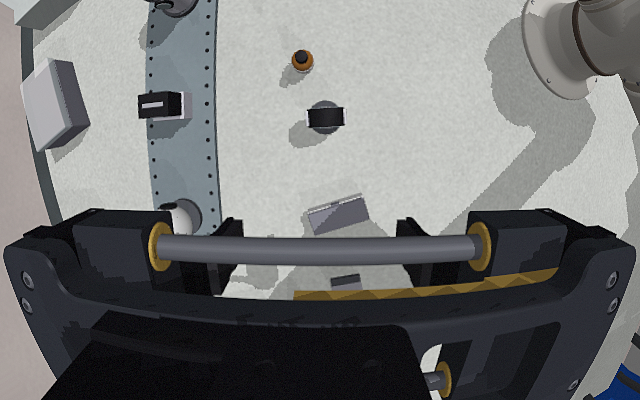

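View pics/w6a.png

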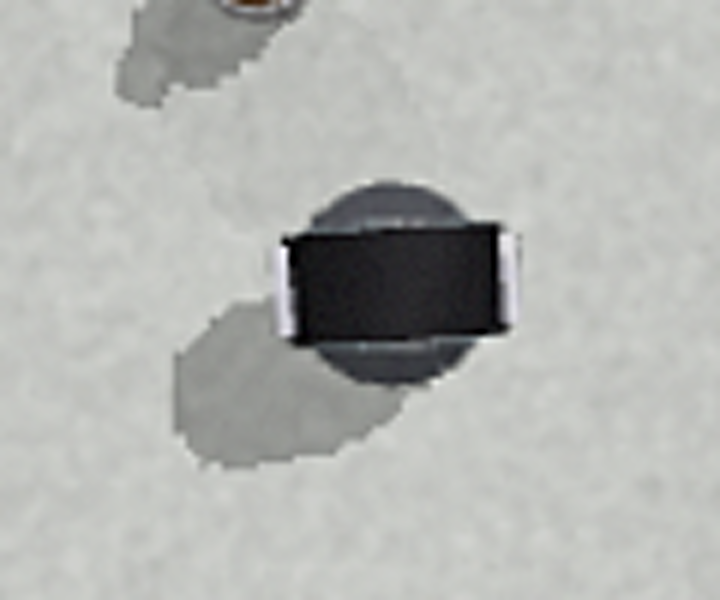

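```bash
python3 - <<'E'
from h import *
f=lambda x,y:(260+x/6-.42,70+y/6-.42)
q,y=quad('w6.pkl',f,.05,[(287,238),(500,225),(507,328),(295,345)])
import pickle
c=pickle.load(open('w6.pkl','rb'));print(at(c,*f(393,284),.008,1),at(c,*f(250,0),.03,1))
goal([*q,.25],y)
E
```

```text
centre [0.4336 0.0821] sides [0.042  0.0206 0.0421 0.0214] tool-y yaw 173.85 from y 353.70949259151365
[0.43367239 0.08207821 0.008     ] [0.45231356 0.01747461 0.03      ]
p [0.452  0.1462 0.2571] turn units [ 0.0007 -0.001  -0.0946] shift after turn (units) [0.657  0.1142 0.0714] before turn [0.6636 0.0651 0.0719]
```

```bash
python3 -m crank '[[-1,[0.33,0.03,0],[0,0,-0.094]],[-1,[0.33,0.09,0],[0,0,0]],[-1,[0,0,0.3],[0,0,0]],[-1,[0,0,0.4],[0,0,0]],[-1,[0,0,0.4],[0,0,0]],[-1,[0,0,0.2],[0,0,0]],[-1,[0,0,0],[0,0,0]],[-1,[0,0,0],[0,0,0]]]'; python3 -m crank '[[-1,[0,0,0],[0,0,0]],[-1,[0,0,0],[0,0,0]]]';python3 - <<'E'
from h import *
goal([.4336,.0821,.022],173.8)
E
```

```text
time_s: 21.2
tcp_pos: [0.431, 0.0828, 0.1277]
ee_rot: [[-0.107, -0.994, -0.0], [-0.994, 0.107, -0.001], [0.001, 0.0, -1.0]]
wrist_force: [0.4, -0.7, 0.7]
gripper_width: 1.0
time_s: 21.4
tcp_pos: [0.431, 0.0834, 0.1289]
ee_rot: [[-0.106, -0.994, 0.003], [-0.994, 0.106, 0.001], [-0.002, -0.002, -1.0]]
wrist_force: [0.6, 0.2, 0.0]
gripper_width: 1.0
p [0.431  0.0834 0.1289] turn units [-0.0031  0.0022  0.0021] shift after turn (units) [ 0.0103 -0.0273  1.0692] before turn [ 0.0121 -0.0247  1.0693]
```

```bash
python3 -m crank '[[-1,[0.01,-0.03,0.2],[0,0,0]],[-1,[0,0,0.3],[0,0,0]],[-1,[0,0,0.3],[0,0,0]],[-1,[0,0,0.2],[0,0,0]],[-1,[0,0,0.06],[0,0,0]],[-1,[0,0,0],[0,0,0]],[-1,[0,0,0],[0,0,0]],[1,[0,0,0],[0,0,0]]]';python3 -m crank '[[1,[0,0,0],[0,0,0]],[1,[0,0,0],[0,0,0]],[1,[0,0,0],[0,0,0]],[1,[0,0,0],[0,0,0]],[1,[0,0,0],[0,0,0]],[1,[0,0,0],[0,0,0]]]'; python3 - <<'E'
from h import *
goal([.4336,.0821,.022],173.8)
E
```

```text
time_s: 22.2
tcp_pos: [0.4338, 0.0822, 0.0229]
ee_rot: [[-0.106, -0.994, 0.003], [-0.994, 0.106, 0.002], [-0.002, -0.002, -1.0]]
wrist_force: [0.0, -0.1, -0.0]
gripper_width: 0.963
time_s: 22.8
tcp_pos: [0.4328, 0.0816, 0.0217]
ee_rot: [[-0.106, -0.994, -0.0], [-0.994, 0.106, -0.0], [0.0, 0.0, -1.0]]
wrist_force: [-0.6, 0.2, 1.0]
gripper_width: 0.551
p [0.4328 0.0816 0.0217] turn units [ 0.0002 -0.0002  0.0023] shift after turn (units) [-0.0055 -0.0078 -0.0031] before turn [-0.0055 -0.0078 -0.0031]
```

```bash
python3 -m crank '[[1,[0,0,-0.2],[0,0,0]],[1,[0,0,-0.4],[0,0,0]],[1,[0,0,-0.4],[0,0,0]],[1,[0,0,-0.4],[0,0,0]],[1,[0,0,-0.3],[0,0,0.094]],[1,[0,0,-0.1],[0,0,0]],[1,[0,0,0],[0,0,0]],[1,[0,0,0],[0,0,0]]]'; python3 - <<'E'
from h import *
goal([.6174,-.0568,.20],169.5)
E
```

```text
time_s: 23.6
tcp_pos: [0.4316, 0.0812, 0.1998]
ee_rot: [[-0.179, -0.984, -0.004], [-0.984, 0.179, -0.001], [0.002, 0.003, -1.0]]
wrist_force: [-0.5, 1.4, -2.5]
gripper_width: 0.548
p [0.4316 0.0812 0.1998] turn units [ 0.0042 -0.0022  0.0043] shift after turn (units) [ 1.0186 -2.0788 -0.0024] before turn [ 1.0255 -2.0754 -0.0076]
```

```bash
python3 -m crank '[[1,[0.17,-0.35,0],[0,0,0.004]],[1,[0.17,-0.35,0],[0,0,0]],[1,[0.17,-0.35,0],[0,0,0]],[1,[0.17,-0.35,0],[0,0,0]],[1,[0.17,-0.34,0],[0,0,0]],[1,[0.17,-0.34,0],[0,0,0]],[1,[0,0,0.2],[0,0,0]],[1,[0,0,0.3],[0,0,0]]]';python3 -m crank '[[1,[0,0,0.2],[0,0,0]],[1,[0,0,0],[0,0,0]],[1,[0,0,0],[0,0,0]],[1,[0,0,0],[0,0,0]],[1,[0,0,0],[0,0,0]]]'; python3 - <<'E'
from h import *
for i in range(3):
  c=r.capture('side')
  goal([.6174,-.0568,.034],169.5)
cv2.imwrite('pics/s7.png',cv2.resize(c['img'][110:280,240:440],None,fx=4,fy=3.5))
E
```

```text
time_s: 24.4
tcp_pos: [0.6194, -0.0575, 0.1489]
ee_rot: [[-0.184, -0.983, -0.001], [-0.983, 0.184, -0.0], [0.0, 0.001, -1.0]]
wrist_force: [-0.2, -0.5, -2.4]
gripper_width: 0.548
time_s: 24.9
tcp_pos: [0.6195, -0.0563, 0.1329]
ee_rot: [[-0.182, -0.983, 0.002], [-0.983, 0.182, 0.0], [-0.001, -0.002, -1.0]]
wrist_force: [-0.1, -0.3, -0.8]
gripper_width: 0.551
p [ 0.6194 -0.0563  0.1329] turn units [-0.0028  0.0009  0.0002] shift after turn (units) [0.0086 0.019  0.9889] before turn [0.0093 0.0212 0.9889]
p [ 0.6193 -0.0563  0.1328] turn units [-0.0025  0.0008  0.0001] shift after turn (units) [0.008  0.0179 0.9877] before turn [0.0087 0.0199 0.9876]
p [ 0.6191 -0.0563  0.1326] turn units [-0.002   0.0007  0.0001] shift after turn (units) [0.0079 0.0163 0.9859] before turn [0.0084 0.0178 0.9859]
```

View pics/s7.png

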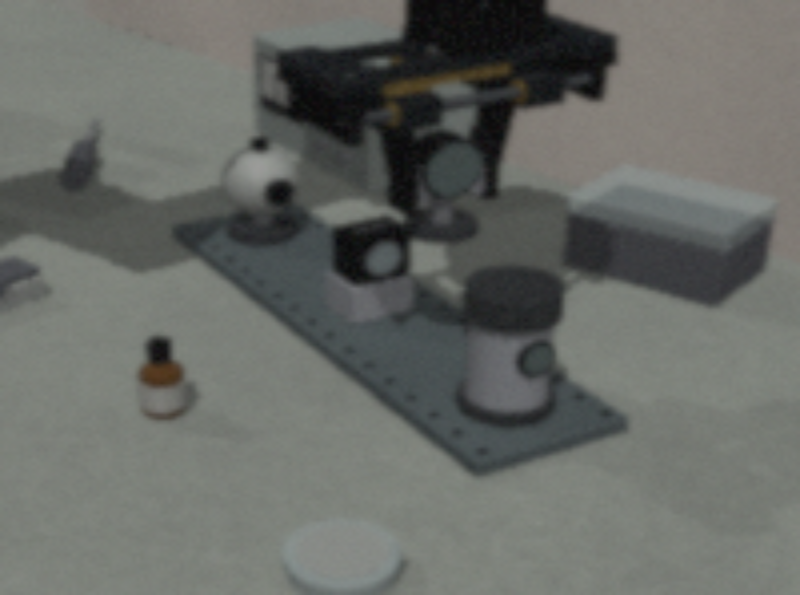

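```bash
python3 -m crank '[[1,[-0.02,0.01,0.2],[0,0,0]],[1,[0,0,0.2],[0,0,0]],[1,[0,0,0.2],[0,0,0]],[1,[0,0,0.2],[0,0,0]],[1,[0,0,0.1],[0,0,0]],[1,[0,0,0],[0,0,0]],[1,[0,0,0],[0,0,0]],[1,[0,0,0],[0,0,0]]]'; python3 - <<'E'
from h import *
for i in range(3):
  c=r.capture('side')
  goal([.6174,-.0568,.034],169.5)
print(r.sense()['wrist_force'])
E
```

```text
time_s: 25.85
tcp_pos: [0.6192, -0.0542, 0.0431]
ee_rot: [[-0.182, -0.983, 0.003], [-0.983, 0.182, 0.0], [-0.001, -0.003, -1.0]]
wrist_force: [-0.0, -0.9, -1.9]
gripper_width: 0.547
p [ 0.6191 -0.0542  0.043 ] turn units [-0.0032  0.0009  0.    ] shift after turn (units) [0.0284 0.0121 0.0902] before turn [0.0285 0.0124 0.0901]
p [ 0.619  -0.0542  0.0428] turn units [-0.0027  0.0008  0.0001] shift after turn (units) [0.0283 0.0105 0.0885] before turn [0.0283 0.0107 0.0884]
p [ 0.6188 -0.0542  0.0427] turn units [-0.0022  0.0007 -0.0001] shift after turn (units) [0.0279 0.0087 0.0867] before turn [0.0279 0.0089 0.0866]
[-0.47397236 -0.55904641 -2.31794718]
```

```bash
python3 -m crank '[[1,[0,0,0.05],[0,0,0]],[1,[0,0,0.03],[0,0,0]],[1,[0,0,0],[0,0,0]],[1,[0,0,0],[0,0,0]],[1,[0,0,0],[0,0,0]],[1,[0,0,0],[0,0,0]]]'; python3 - <<'E'
from h import *
for i in range(3):
  c=r.capture('side')
  goal([.6174,-.0568,.034],169.5)
  print(r.sense()['wrist_force'])
E
```

```text
time_s: 26.6
tcp_pos: [0.6182, -0.0543, 0.0338]
ee_rot: [[-0.182, -0.983, 0.0], [-0.983, 0.182, 0.0], [-0.0, -0.0, -1.0]]
wrist_force: [-1.2, 0.5, 0.7]
gripper_width: 0.547
p [ 0.6182 -0.0543  0.0338] turn units [-0.0001  0.     -0.    ] shift after turn (units) [ 0.0262  0.0037 -0.0022] before turn [ 0.0262  0.0037 -0.0022]
[-0.21376395  1.14339149  2.17615377]
p [ 0.6182 -0.0543  0.0338] turn units [-0.0001 -0.     -0.    ] shift after turn (units) [ 0.0261  0.0035 -0.0024] before turn [ 0.0261  0.0035 -0.0024]
[-1.17591281  1.83536526  1.67938909]
p [ 0.6182 -0.0543  0.0337] turn units [-0.     -0.     -0.0001] shift after turn (units) [ 0.0261  0.0035 -0.0025] before turn [ 0.0261  0.0035 -0.0025]
[-0.18166585  0.92747699  1.60957614]
```

Contact on the plate (upward force). Release and retreat.

```bash
python3 -m crank '[[-1,[0,0,0],[0,0,0]],[-1,[0,0,0],[0,0,0]],[-1,[0,0,0],[0,0,0]],[-1,[0,0,0],[0,0,0]],[-1,[0,0,0],[0,0,0]],[-1,[0,0,-0.15],[0,0,0]],[-1,[0,0,-0.3],[0,0,0]],[-1,[0,0,-0.5],[0,0,0]]]';python3 -m crank '[[-1,[0,0,-0.5],[0,0,0]],[-1,[-0.4,0,-0.4],[0,0,0]],[-1,[-0.4,0,0],[0,0,0]],[-1,[0,0,0],[0,0,0]],[-1,[0,0,0],[0,0,0]]]'; python3 - <<'E'
from h import *
import pickle
c=cam('wrist');cv2.imwrite('pics/w7.png',c['img']);pickle.dump(c,open('w7.pkl','wb'))
a=c['img'];cv2.imwrite('pics/w7a.png',cv2.resize(a[20:200,240:400],None,fx=3.3,fy=3.3,interpolation=cv2.INTER_CUBIC))
goal([.455,.40,.26],170)
E
```

```text
time_s: 27.55
tcp_pos: [0.6157, -0.0545, 0.1262]
ee_rot: [[-0.183, -0.983, -0.008], [-0.983, 0.183, -0.001], [0.002, 0.008, -1.0]]
wrist_force: [1.7, 0.2, 0.7]
gripper_width: 0.994
time_s: 28.05
tcp_pos: [0.6316, 0.0205, 0.2136]
ee_rot: [[-0.181, -0.984, -0.001], [-0.984, 0.181, 0.0], [0.0, 0.001, -1.0]]
wrist_force: [0.2, -1.1, 1.1]
gripper_width: 1.001
p [0.6314 0.0197 0.2133] turn units [ 0.002  -0.0009 -0.0107] shift after turn (units) [-3.439   2.3973 -0.4672] before turn [-3.4184  2.4269 -0.4659]
```

View pics/w7a.png

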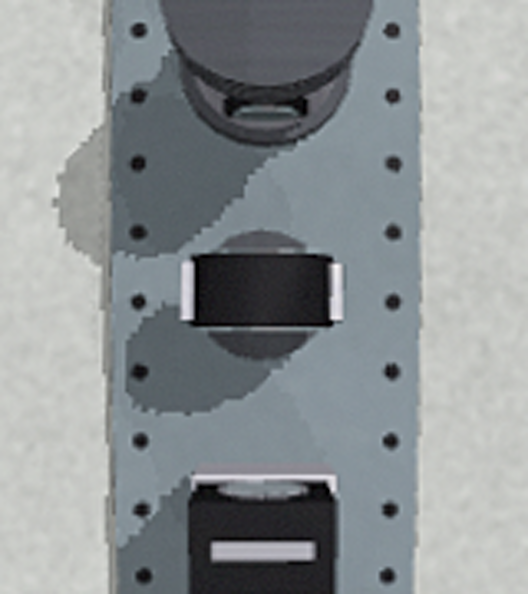

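```bash
python3 -m crank '[[-1,[-0.38,0.27,-0.06],[0,0,0]],[-1,[-0.38,0.27,-0.06],[0,0,0]],[-1,[-0.38,0.27,-0.06],[0,0,0]],[-1,[-0.38,0.27,-0.06],[0,0,0]],[-1,[-0.38,0.27,-0.06],[0,0,0]],[-1,[-0.38,0.27,-0.06],[0,0,0]],[-1,[-0.38,0.27,-0.06],[0,0,0]],[-1,[-0.38,0.27,-0.06],[0,0,0]]]';python3 -m crank '[[-1,[-0.38,0.27,0],[0,0,0]],[-1,[0,0,0],[0,0,0]],[-1,[0,0,0],[0,0,0]],[-1,[0,0,0],[0,0,0]]]'; python3 - <<'E'
from h import *
import pickle
c=cam('wrist');cv2.imwrite('pics/w8.png',c['img']);pickle.dump(c,open('w8.pkl','wb'))
a=c['img'];cv2.imwrite('pics/w8a.png',cv2.resize(a[60:180,250:390],None,fx=5,fy=5,interpolation=cv2.INTER_CUBIC))
goal([.455,.40,.26],170)
E
```

```text
time_s: 28.9
tcp_pos: [0.4743, 0.3582, 0.2617]
ee_rot: [[-0.184, -0.983, -0.001], [-0.983, 0.184, -0.001], [0.001, 0.0, -1.0]]
wrist_force: [1.1, 0.7, -0.0]
gripper_width: 0.999
time_s: 29.3
tcp_pos: [0.4559, 0.3989, 0.2615]
ee_rot: [[-0.184, -0.983, -0.001], [-0.983, 0.184, -0.001], [0.001, 0.0, -1.0]]
wrist_force: [0.6, 0.6, 0.4]
gripper_width: 1.001
p [0.4561 0.3988 0.2617] turn units [ 0.0003 -0.0012 -0.0139] shift after turn (units) [-0.01    0.013   0.0173] before turn [-0.0099  0.0131  0.0173]
```

View pics/w8.png

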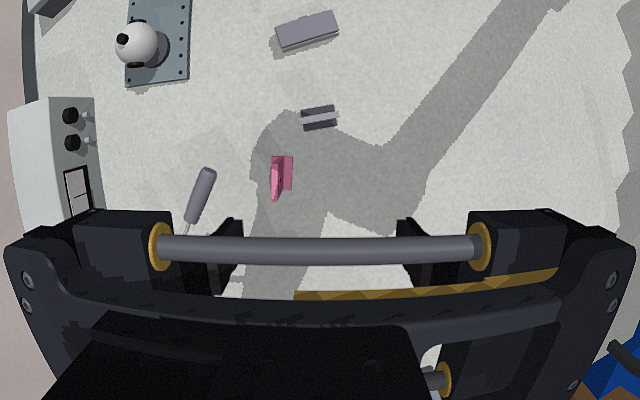

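View pics/w8a.png

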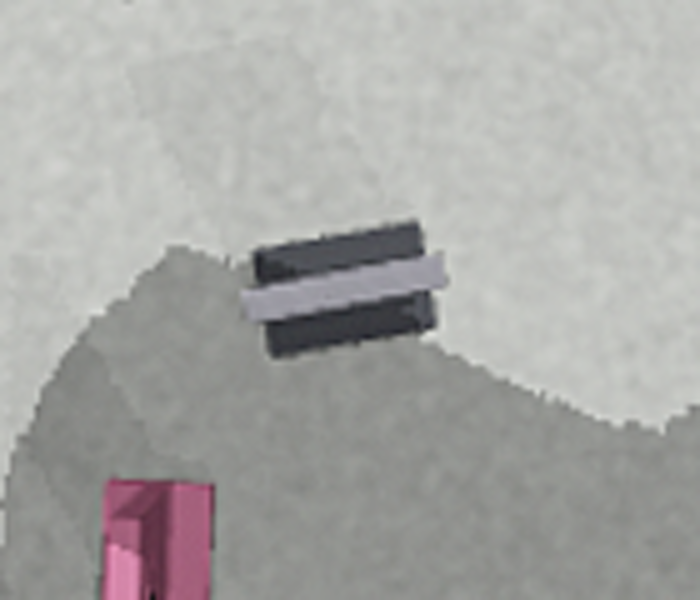

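```bash
python3 - <<'E'
from h import *
import pickle
f=lambda x,y:(250+x/5-.4,60+y/5-.4)
q,y=quad('w8.pkl',f,.008,[(253,250),(418,222),(437,325),(273,357)])
q2,y2=quad('w8.pkl',f,.072,[(242,290),(443,254),(447,285),(248,322)])
c=pickle.load(open('w8.pkl','rb'))
G=c
s=r.sense()
yr=np.radians(179);yy=np.array([np.cos(np.radians(y)),np.sin(np.radians(y))]);xx=np.array([-np.sin(np.radians(y)),np.cos(np.radians(y))])
for n,p,z in(('foot R',(292,157),.008),('foot R2',(291,189),.008),('top',(274,157),.072),('top2',(275,200),.072)):
    w=at(c,*p,z,1)[:2];print(n,w,'rel tool x,y',(w-q)@xx,(w-q)@yy)
goal([*((q+q2)/2),.26],(y+y2)/2)
E
```

```text
centre [0.4458 0.3335] sides [0.0445 0.0281 0.0446 0.0293] tool-y yaw 179.79 from y 359.7759239407781
centre [0.4457 0.3335] sides [0.046  0.0071 0.0457 0.0074] tool-y yaw 179.79 from y 358.2823489887291
foot R [0.49115555 0.37950113] rel tool x,y -0.046153808344407896 -0.04517795401058213
foot R2 [0.50149681 0.42285122] rel tool x,y -0.08954202530752571 -0.05535809113122137
top [0.50454617 0.36855575] rel tool x,y -0.035258249090535716 -0.058609144240601534
top2 [0.51436566 0.41882878] rel tool x,y -0.08556741366606847 -0.06824179221185739
p [0.4561 0.3988 0.2617] turn units [ 0.0004 -0.0012 -0.2315] shift after turn (units) [0.6534 0.1009 0.0173] before turn [ 0.6608 -0.0189  0.018 ]
```

```bash
python3 -m crank '[[-1,[0,0,0],[0,0,-0.116]],[-1,[0,0,0],[0,0,-0.116]],[-1,[0.33,0.05,0],[0,0,0]],[-1,[0.33,0.05,0],[0,0,0]],[-1,[0,0,0.3],[0,0,0]],[-1,[0,0,0.4],[0,0,0]],[-1,[0,0,0.4],[0,0,0]],[-1,[0,0,0],[0,0,0]]]'; python3 -m crank '[[-1,[0,0,0],[0,0,0]],[-1,[0,0,0],[0,0,0]],[-1,[0,0,0],[0,0,0]]]';python3 - <<'E'
from h import *
goal([.4458,.3335,.030],179.8)
E
```

```text
time_s: 30.15
tcp_pos: [0.4431, 0.3298, 0.1469]
ee_rot: [[-0.005, -1.0, -0.009], [-1.0, 0.005, -0.009], [0.009, 0.009, -1.0]]
wrist_force: [-0.9, 0.0, -0.6]
gripper_width: 0.997
time_s: 30.45
tcp_pos: [0.4464, 0.3353, 0.1544]
ee_rot: [[-0.001, -1.0, 0.003], [-1.0, 0.001, 0.003], [-0.003, -0.003, -1.0]]
wrist_force: [0.2, 0.1, -0.2]
gripper_width: 1.0
p [0.4464 0.3353 0.1544] turn units [-0.0039  0.0043  0.0029] shift after turn (units) [0.018  0.006  1.2439] before turn [0.0221 0.0099 1.2438]
```

```bash
python3 -m crank '[[-1,[0.01,0,0.25],[0,0,0.003]],[-1,[0,0,0.35],[0,0,0]],[-1,[0,0,0.3],[0,0,0]],[-1,[0,0,0.2],[0,0,0]],[-1,[0,0,0.1],[0,0,0]],[-1,[0,0,0],[0,0,0]],[-1,[0,0,0],[0,0,0]],[-1,[0,0,0],[0,0,0]]]'; python3 - <<'E'
from h import *
goal([.4458,.3335,.030],179.8)
E
```

```text
time_s: 31.25
tcp_pos: [0.4461, 0.3343, 0.0336]
ee_rot: [[-0.003, -1.0, 0.002], [-1.0, 0.003, 0.002], [-0.002, -0.002, -1.0]]
wrist_force: [-0.2, -0.6, -0.2]
gripper_width: 0.996
p [0.4461 0.3343 0.0336] turn units [-0.0027  0.0031  0.0004] shift after turn (units) [0.0084 0.0031 0.0361] before turn [0.0085 0.0032 0.0361]
```

```bash
python3 -m crank '[[1,[0,0,0.02],[0,0,0]],[1,[0,0,0],[0,0,0]],[1,[0,0,0],[0,0,0]],[1,[0,0,0],[0,0,0]],[1,[0,0,0],[0,0,0]],[1,[0,0,0],[0,0,0]],[1,[0,0,0],[0,0,0]],[1,[0,0,0],[0,0,0]]]'; python3 - <<'E'
from h import *
goal([.4458,.3335,.030],179.8)
print(r.sense()['gripper_width']*87)
E
```

```text
time_s: 32.05
tcp_pos: [0.4453, 0.3334, 0.03]
ee_rot: [[-0.003, -1.0, -0.0], [-1.0, 0.003, -0.0], [0.0, 0.0, -1.0]]
wrist_force: [-0.2, -0.5, 0.2]
gripper_width: 0.526
p [0.4453 0.3334 0.03  ] turn units [ 0.0001 -0.0001  0.    ] shift after turn (units) [-0.0015 -0.0053 -0.0001] before turn [-0.0015 -0.0053 -0.0001]
45.79087334955934
```

```bash
python3 -m crank '[[1,[0,0,-0.2],[0,0,0]],[1,[0,0,-0.4],[0,0,0]],[1,[0,0,-0.4],[0,0,0]],[1,[0,0,-0.4],[0,0,0]],[1,[0,0,-0.4],[0,0,0.116]],[1,[0,0,-0.1],[0,0,0.115]],[1,[0,0,0],[0,0,0]],[1,[0,0,0],[0,0,0]]]'; python3 - <<'E'
from h import *
goal([.6466,.1005,.22],169.5)
E
```

```text
time_s: 32.85
tcp_pos: [0.4445, 0.3328, 0.2187]
ee_rot: [[-0.183, -0.983, -0.002], [-0.983, 0.183, -0.001], [0.002, 0.002, -1.0]]
wrist_force: [0.4, -0.3, -1.9]
gripper_width: 0.527
p [0.4445 0.3328 0.2187] turn units [ 0.0023 -0.0021 -0.0003] shift after turn (units) [ 1.9154 -2.4103 -0.0127] before turn [ 1.9147 -2.4108 -0.014 ]
```

```bash
python3 -m crank '[[1,[0.27,-0.34,0],[0,0,0]],[1,[0.27,-0.34,0],[0,0,0]],[1,[0.27,-0.34,0],[0,0,0]],[1,[0.27,-0.34,0],[0,0,0]],[1,[0.27,-0.34,0],[0,0,0]],[1,[0.27,-0.34,0],[0,0,0]],[1,[0.29,-0.37,0],[0,0,0]],[1,[0,0,0.2],[0,0,0]]]';python3 -m crank '[[1,[0,0,0.3],[0,0,0]],[1,[0,0,0.2],[0,0,0]],[1,[0,0,0],[0,0,0]],[1,[0,0,0],[0,0,0]],[1,[0,0,0],[0,0,0]],[1,[0,0,0],[0,0,0]]]'; python3 - <<'E'
from h import *
for i in range(3):
  c=r.capture('side')
  goal([.6466,.1005,.042],169.5)
cv2.imwrite('pics/s8.png',cv2.resize(c['img'][80:250,240:440],None,fx=4,fy=3.5))
E
```

```text
time_s: 33.65
tcp_pos: [0.6508, 0.097, 0.1992]
ee_rot: [[-0.188, -0.982, 0.003], [-0.982, 0.188, -0.001], [0.001, -0.003, -1.0]]
wrist_force: [-0.7, 1.3, -1.8]
gripper_width: 0.524
time_s: 34.25
tcp_pos: [0.6477, 0.1017, 0.1514]
ee_rot: [[-0.183, -0.983, 0.002], [-0.983, 0.183, 0.001], [-0.001, -0.002, -1.0]]
wrist_force: [-0.0, -0.6, -1.4]
gripper_width: 0.525
p [0.6476 0.1017 0.1514] turn units [-0.0026  0.0015 -0.0014] shift after turn (units) [0.0133 0.0078 1.0936] before turn [0.0146 0.0101 1.0936]
p [0.6475 0.1016 0.1512] turn units [-0.0023  0.0014 -0.0017] shift after turn (units) [0.0126 0.0067 1.0922] before turn [0.0138 0.0087 1.0922]
p [0.6473 0.1015 0.151 ] turn units [-0.0018  0.0011 -0.0017] shift after turn (units) [0.0116 0.0055 1.0898] before turn [0.0126 0.007  1.0898]
```

View pics/s8.png

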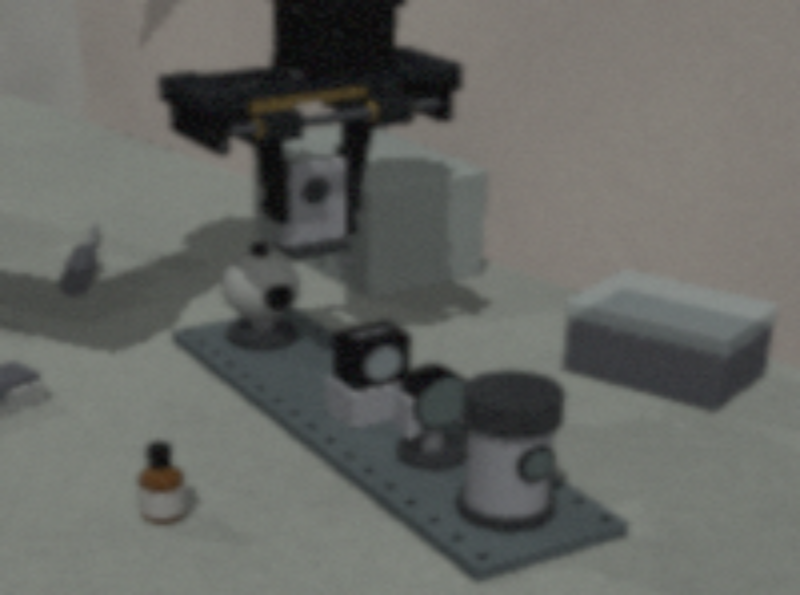

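```bash
python3 -m crank '[[1,[0.01,0,0.2],[0,0,0]],[1,[0,0,0.3],[0,0,0]],[1,[0,0,0.25],[0,0,0]],[1,[0,0,0.15],[0,0,0]],[1,[0,0,0.1],[0,0,0]],[1,[0,0,0],[0,0,0]],[1,[0,0,0],[0,0,0]],[1,[0,0,0],[0,0,0]]]'; python3 - <<'E'
from h import *
for i in range(3):
  c=r.capture('side')
  goal([.6466,.1005,.042],169.5);print(r.sense()['wrist_force'])
E
```

```text
time_s: 35.2
tcp_pos: [0.6478, 0.1007, 0.0515]
ee_rot: [[-0.184, -0.983, 0.003], [-0.983, 0.184, 0.001], [-0.001, -0.002, -1.0]]
wrist_force: [1.0, 0.1, -1.5]
gripper_width: 0.525
p [0.6477 0.1006 0.0514] turn units [-0.0029  0.0016 -0.0019] shift after turn (units) [0.0033 0.0108 0.0943] before turn [0.0035 0.011  0.0942]
[-0.72942757 -0.42658801 -2.24094738]
p [0.6476 0.1006 0.0513] turn units [-0.0026  0.0014 -0.002 ] shift after turn (units) [0.0024 0.0095 0.0928] before turn [0.0026 0.0097 0.0928]
[ 0.10647318 -0.01245878 -0.93977788]
p [0.6474 0.1005 0.0511] turn units [-0.002   0.0012 -0.002 ] shift after turn (units) [0.0018 0.0077 0.0905] before turn [0.0019 0.0079 0.0905]
[-0.0643182  -0.6790827  -1.37701636]
```

```bash
python3 -m crank '[[1,[0,0,0.05],[0,0,0]],[1,[0,0,0.03],[0,0,0]],[1,[0,0,0.005],[0,0,0]],[1,[0,0,0],[0,0,0]],[1,[0,0,0],[0,0,0]],[1,[0,0,0],[0,0,0]]]'; python3 - <<'E'
from h import *
for i in range(3):
  c=r.capture('side')
  goal([.6466,.1005,.042],169.5);print(r.sense()['wrist_force'])
E
```

```text
time_s: 35.95
tcp_pos: [0.6468, 0.1003, 0.042]
ee_rot: [[-0.184, -0.983, -0.0], [-0.983, 0.184, -0.0], [0.0, 0.0, -1.0]]
wrist_force: [-3.1, 0.2, 5.4]
gripper_width: 0.525
p [0.6468 0.1003 0.042 ] turn units [-0.     -0.0001 -0.002 ] shift after turn (units) [-0.0015  0.0024  0.0003] before turn [-0.0015  0.0024  0.0003]
[-3.4234236   0.98627538  4.54927367]
p [0.6468 0.1003 0.042 ] turn units [ 0.0001 -0.0001 -0.002 ] shift after turn (units) [-0.0015  0.002   0.    ] before turn [-0.0015  0.002   0.    ]
[-2.2872532   0.24831633  4.93984777]
p [0.6468 0.1003 0.042 ] turn units [ 0.0001 -0.0001 -0.002 ] shift after turn (units) [-0.0017  0.0022 -0.    ] before turn [-0.0017  0.0022 -0.    ]
[-2.7171923   0.35707865  5.85204903]
```

Contact made; release, retreat up and back for a look.

```bash
python3 -m crank '[[-1,[0,0,0],[0,0,0]],[-1,[0,0,0],[0,0,0]],[-1,[0,0,0],[0,0,0]],[-1,[0,0,0],[0,0,0]],[-1,[0,0,0],[0,0,0]],[-1,[0,0,-0.15],[0,0,0]],[-1,[0,0,-0.3],[0,0,0]],[-1,[0,0,-0.5],[0,0,0]]]';python3 -m crank '[[-1,[0,0,-0.5],[0,0,0]],[-1,[-0.4,0,-0.4],[0,0,0]],[-1,[-0.4,0,-0.4],[0,0,0]],[-1,[-0.2,0,-0.3],[0,0,0]],[-1,[0,0,0],[0,0,0]],[-1,[0,0,0],[0,0,0]],[-1,[0,0,0],[0,0,0]]]'; python3 - <<'E'
from h import *
import pickle
c=cam('wrist');cv2.imwrite('pics/w9.png',c['img']);pickle.dump(c,open('w9.pkl','wb'))
a=c['img'];cv2.imwrite('pics/w9a.png',cv2.resize(a[0:220,240:400],None,fx=2.7,fy=2.7,interpolation=cv2.INTER_CUBIC))
for n in('scene','side'):
  i=cam(n)['img'];cv2.imwrite(f'pics/f_{n}.png',cv2.resize(i[120:290,190:430] if n=='scene' else i[110:280,200:440],None,fx=3.3,fy=3.3,interpolation=cv2.INTER_CUBIC))
E
```

```text
time_s: 36.9
tcp_pos: [0.6449, 0.0997, 0.1351]
ee_rot: [[-0.184, -0.983, -0.007], [-0.983, 0.184, -0.002], [0.003, 0.006, -1.0]]
wrist_force: [1.6, 0.6, 1.2]
gripper_width: 0.996
time_s: 37.6
tcp_pos: [0.6628, 0.1888, 0.2863]
ee_rot: [[-0.184, -0.983, -0.002], [-0.983, 0.184, -0.001], [0.001, 0.002, -1.0]]
wrist_force: [-0.1, -0.2, -1.1]
gripper_width: 1.005
```

View pics/w9a.png

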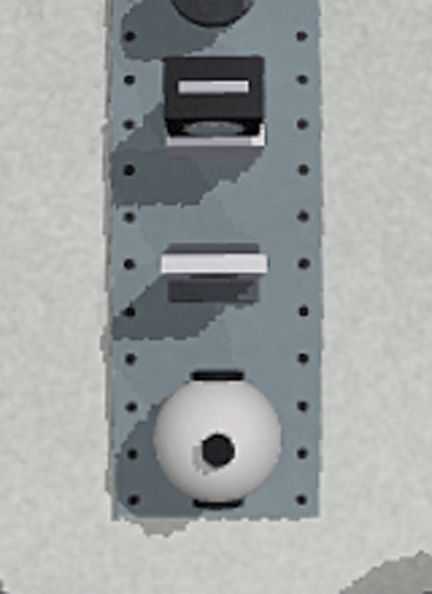

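View pics/f_scene.png

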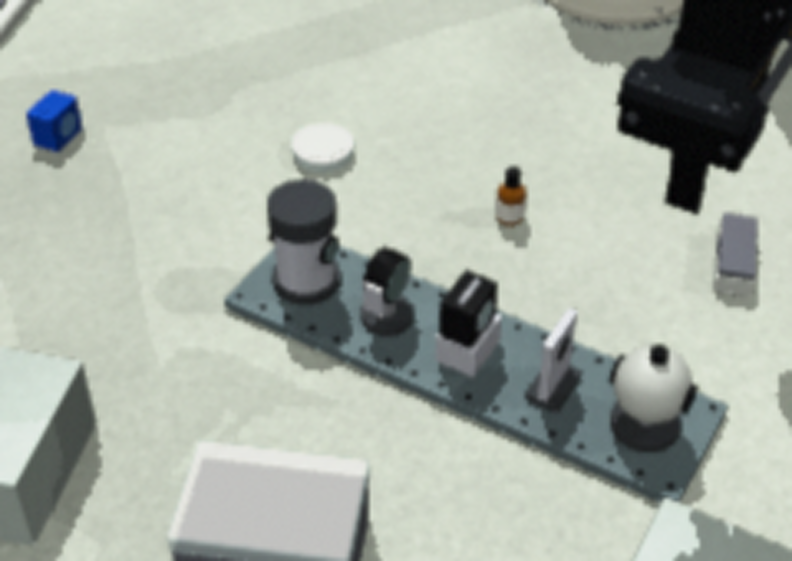

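View pics/f_side.png

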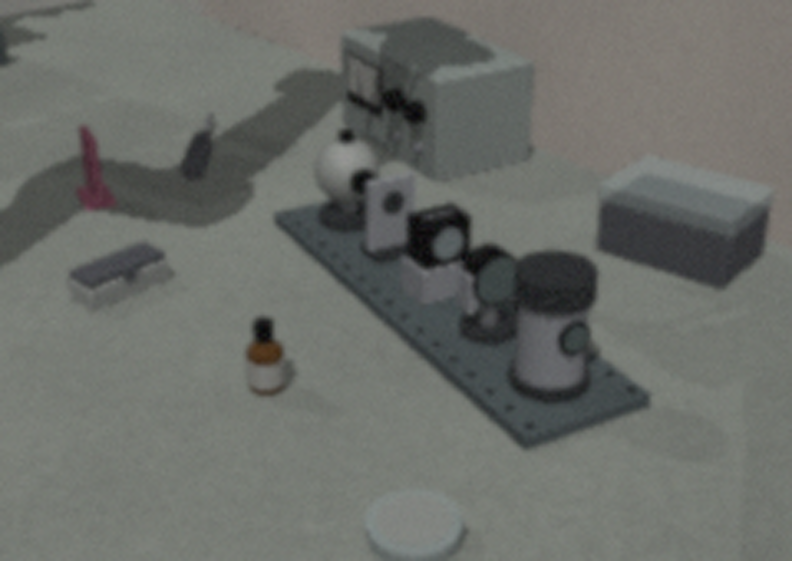

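```bash
python3 - <<'E'
from h import *
f=lambda x,y:(240+x/2.7-.3,y/2.7-.3)
g=lambda x,y:(240+x/3.3-.35,20+y/3.3-.35)
d=np.array([.182,.983]);n=np.array([.983,-.182]);c0=np.array([.632,.0218])
for nm,(q,y) in {'pin':quad('w9.pkl',f,.084,[(161,254),(267,254),(267,273),(161,273)]),'block':quad('w9.pkl',f,.082,[(179,82),(249,82),(249,93),(179,93)]),
 'lens':quad('w7.pkl',g,.062,[(193,254),(333,254),(333,326),(193,326)])}.items():
    print(nm,'plate x,y',((q-c0)@n).round(4),((q-c0)@d).round(4),'yaw err',round(y-169.5,1))
E
python3 -m crank '[[-1,[0,0,0],[0,0,0]],[-1,[0,0,0],[0,0,0]]]'
```

```text
centre [0.6476 0.1005] sides [0.0457 0.0083 0.0457 0.0083] tool-y yaw 169.34 from y 349.34148819490116
centre [0.6328 0.022 ] sides [0.0305 0.0052 0.0305 0.0052] tool-y yaw 169.35 from y 349.3503600841376
centre [ 0.6189 -0.0541] sides [0.0425 0.0222 0.0427 0.0222] tool-y yaw 169.55 from y 349.54953690792473
pin plate x,y 0.001 0.0802 yaw err -0.2
block plate x,y 0.0007 0.0003 yaw err -0.2
lens plate x,y 0.001 -0.077 yaw err 0.1
time_s: 37.95
tcp_pos: [0.6635, 0.189, 0.2868]
ee_rot: [[-0.184, -0.983, -0.001], [-0.983, 0.184, -0.0], [0.001, 0.001, -1.0]]
wrist_force: [-0.5, -0.5, -0.4]
gripper_width: 1.0
```

```bash
python3 -c "
from station import r
print(r.finish_job())"
```

```text
the job is handed in; nothing more can be done
None
```

The light path is set up on the grey plate and I handed the job in at about 38 s. The riser stands midway with the filter block on top, the lens is on the lamp side and the pinhole plate on the ball side. I got no verdict back.

My last wrist-camera checks, in the plate's frame (camera calibration is good to about 2 mm):

| Part | Across the line | Along the line | Turn error |
|---|---|---|---|
| Riser | within about 1 mm | within about 1 mm of the middle | not computed; looked square |
| Filter block | 0.7 mm | 0.3 mm from the middle, about 1 mm from the riser's centre | 0.2° |
| Lens | 1 mm | 83 mm from the lamp | 0.1° |
| Pinhole plate | 1 mm | 80 mm from the ball | 0.2° |

- **Standing and released:** in the scene and side views all four parts stand upright on the line. The gripper was open and clear above them.
- **Left alone:** in those views the bottle, dish and slide box look undisturbed. The blue and pink look-alikes were not touched either. I judged this by eye and did not re-measure their positions.
- **Disagreement:** the fixed cameras placed the plate 2–3 mm and about 0.7° differently from the wrist camera. I went by the wrist camera, because its measurements matched the plate's regular hole spacing and the known part sizes.

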